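# Vacuum-store the canisters

### The job

Stand every steel canister on the counter upright in its own bay of the vacuum station's tray and close each with the lid that matches its shape and size, fully seated (some lids may be left over). Then swing the bail shut until its bar rests in both catches, and after that pull the pump's sprung handle out until its pointer is level with the brass marker clip, hold it there for two seconds, and let it go back home. Do not shift the marker clip or disturb the other things on the counter.

Things in the scene. Friction and masses are not known exactly. Their poses are not given: they have to be found in the camera images.
- station: the vacuum storing station, fixed to the counter. Origin: on the counter under the middle of its aluminium tray; z up, y along the tray towards the pump, -x the way the pump is pulled. Tray floor 10 mm above the counter, 5 mm lips 12 mm above the floor. Black notched catch posts, 119 mm high, at y = +-174 mm, x = 0; hinge ears 66 mm high at x = 55, y = +-163 mm
- tray (a point): middle of the tray's floor, axes as the station's. Three bays side by side along y, centred at y = -100, 0 and +100 mm, x = 0 from here; inside their lips they measure 100 mm along x and 100, 90 and 100 mm along y
- pump_housing (a point): middle of the top of the black pump housing (90 mm along the station's x, 80 mm along y, 90 mm high); the pump's scale bed, 60 mm wide and 16 mm high, runs from its -x face 170 mm towards -x
- bail (a joint): steel bail (U-shaped swing bar) of the station, rad: 0 = closed, its bar lying in the notches of both catch posts; up to 1.45 = open, tipped back to the station's +x side. The stiff hinge stays where it is left (about 0.2 N m, 2 to 3 N at the bar)
- bail_hinge (a point): middle of the bail's hinge line, which runs along the station's y, 50 mm above the counter at station x = +55 mm. Closed, the bar lies 55 mm from it towards the station's -x and 62 mm above it; opening turns the bar up, over and towards +x
- bail_bar (a point): centre of the middle of the bail's straight round bar (14 mm thick, 356 mm long along the station's y, 83 mm from the hinge line, arms at its ends at y = +-156 mm). Closed, it is 112 mm above the counter over the middle of the tray; open, about 125 mm high
- pump (a joint): how far the pump's sprung slide is pulled out, m: 0 = home, at most 0.10; pulled along the station's -x. The spring takes 3 N at home and 100 N per m more, plus 40 N per m/s of damping; let go, it goes home by itself
- pump_handle (a point): centre of the slide's black handle block: 14 mm thick along the pull (station x), 56 mm long along y, 40 mm high (45 to 85 mm above the counter; the centre at 65 mm); at home its centre stands 60 mm in front of the housing, joined by a 10 mm rod 48 mm above the counter
- pump_pointer (a point): tip of the thin pointer that the slide carries over the scale bed, 20 mm above the counter, on the bed's outer (+y) edge, at the same x along the pull as the handle's centre
- mark (a point): the brass marker clip on the bed's outer edge (8 mm wide along the pull, 12 mm across, 30 mm high), set 40 to 75 mm out from the pointer's home; this point is the middle of its inner side, at the pointer's height; its x axis is the station's x. Pointer at the mark: the two have the same x along the pull
- round_large: open steel canister, round, 66 mm in diameter outside, 60 mm high, walls 4 mm, floor 5 mm. Origin: centre of its underside, z up. Absent in some starts
- round_small: open steel canister, round, 54 mm in diameter outside, 60 mm high, walls 4 mm, floor 5 mm. Origin: centre of its underside, z up. Absent in some starts
- square: open steel canister, 60 by 60 mm, its sides along its x and y outside, 60 mm high, walls 4 mm, floor 5 mm. Origin: centre of its underside, z up. Absent in some starts
- oblong: open steel canister, 74 mm long (its x) by 50 mm wide (its y) outside, 60 mm high, walls 4 mm, floor 5 mm. Origin: centre of its underside, z up. Absent in some starts
- lid_round_large: lid of round_large: wooden plate, 2 mm larger than the canister, 5 mm thick, over an 8 mm deep white plug of the mouth's shape (2.5 mm play all round, same axes as the canister); on top a bar handle 40 mm long (its x), 12 thick (its y), 22 high. Origin: centre of the plug's underside, z up; seated, 52 mm above the canister's. Lies handle up
- lid_round_small: lid of round_small: wooden plate, 2 mm larger than the canister, 5 mm thick, over an 8 mm deep white plug of the mouth's shape (2.5 mm play all round, same axes as the canister); on top a bar handle 40 mm long (its x), 12 thick (its y), 22 high. Origin: centre of the plug's underside, z up; seated, 52 mm above the canister's. Lies handle up
- lid_square: lid of square: wooden plate, 2 mm larger than the canister, 5 mm thick, over an 8 mm deep white plug of the mouth's shape (2.5 mm play all round, same axes as the canister); on top a bar handle 44 mm long (its x), 12 thick (its y), 22 high. Origin: centre of the plug's underside, z up; seated, 52 mm above the canister's. Lies handle up
- lid_oblong: lid of oblong: wooden plate, 2 mm larger than the canister, 5 mm thick, over an 8 mm deep white plug of the mouth's shape (2.5 mm play all round, same axes as the canister); on top a bar handle 44 mm long (its x), 12 thick (its y), 22 high. Origin: centre of the plug's underside, z up; seated, 52 mm above the canister's. Lies handle up
- spice_jar: bystander: small spice jar, 50 mm in diameter, 70 mm high, standing among the canisters and lids. Origin: centre of its underside
- mill_a: bystander: dark wooden pepper mill, 56 mm in diameter, 155 mm high, at the back. Origin: centre of its underside
- mill_b: bystander: second mill of the same kind. Origin: centre of its underside
- bowl: bystander: wooden bowl, 120 mm across, 45 mm high, at the back right. Origin: centre of its underside
- mug: bystander: white mug, 76 mm in diameter, 85 mm high, near right. Origin: centre of its underside
- spatula: bystander: wooden spatula lying near left. Origin: at its middle, lying along its x
There are look-alikes about, which are no part of the job. What is shaped like the lid_round_small but orange is not meant.

How it is judged:
By the outcome, as a careful person would: the job done as asked, in the order asked, and still so for the second after the job is handed in, with the robot touching nothing.
Of round_large, round_small, square, oblong only 2 to 3 are there at a start; the rules pass over those that are not, and their reading is None.
At some moment in a run one of round_large, round_small, square, oblong, lid_round_large, lid_round_small, lid_square, lid_oblong may be knocked a few centimetres aside while the robot is not near it.
Once in a run the grip may slacken for a moment while it holds something.
It also fails if it takes over 210 s, if anything falls off the work surface, if the arm or the gripper's body presses on something with over 40 N, if the wrist force passes 120 N, or if a joint passes its speed limit or range.

### The arm

A 6-joint arm with a two-finger parallel gripper is mounted at the origin on the work surface. World frame = base frame: x ahead of the robot, y to its left, z up, the work surface at z = 0. Lengths are in mm, angles in rad, forces in N, time in s.
With the tool pointing down it reaches from about 275 to 1000 mm from the base axis. Payload 8.4 kg.
Tool frame: the origin (TCP) lies between the finger pads; the fingertips stand 25 mm ahead of it and the grasp point (between the pads) lies 6 mm ahead of it; z points along the fingers, y is the line along which they close (so a half turn about z gives the same grasp; the last joint's range is limited). The gripper opens to 85 mm and grips with 20 to 120 N. Pads are 22 mm wide; open, the fingers measure 114 mm over their backs; the gripper's body (76 mm by 85 mm) begins 54 mm behind the grasp point. The pads swing forward as they close: fully open they stand 13 mm farther back than shut.
Start: joints at [-1.26, 0.353, 1.633, -0, 1.155, -0.002], TCP at [192.326, -594.675, 256.281] pointing down, gripper open.
Joint ranges: [-2.63, 2.63], [-0.92, 2.1], [0.06, 2.66], [-1.3, 4.44], [0, 2.69], [-3.02, 3.02]. Speed limits (rad/s): [2.22, 2.22, 2.79, 3.14, 3.14, 3.14].

### API

Orientations are given as [roll, pitch, yaw] about the fixed x, y, z axes, in that order (R = Rz(yaw) Ry(pitch) Rx(roll)).
In Python, from rig import r, eyes, workorder gives the robot as it stands. The module is installed in compiled form; this text tells all that it offers.
- The arm moves only by the tool step_arm, never from a script. Its argument "moves" is a list of rows, each an object of numbers: "tx", "ty", "tz": the shift along the tool's x, y, z scaled (see below); "ax", "ay", "az": the turn, a rotation vector about the tool's x, y, z scaled (see below). In form: [{"tx": .., "ty": .., "tz": .., "ax": .., "ay": .., "az": ..}, ...]. A call has 1 to 5 rows; each row shifts and turns the commanded pose from where the row before left it, along the tool's axes as they then stand; what a row does not reach is not made up. The controller multiplies each number of a shift by 25 mm and each number of a turn by 90 degrees. A row lasts 1/8 s, in which the tool goes at most 62.5 mm and 10.7 degrees, less where a joint would pass 70% of its speed; a pose out of reach is approached as far as the arm can. A call with a number of a shift or a turn outside -1 to 1 is refused whole. A call with a gripper value outside its range is refused whole. "gripper" is the opening, from 0 (shut) to 1 (fully open), set as the call begins (left out, the last holds). The fingers move at their own pace and stop on an object; "newtons" is the grip in N (left out, the last holds). Time passes only in rows, so rows that do not move let the fingers close. It gives the time, the measured TCP pose, the force, the opening and the grip force at its end, in the units of the state.
- r.sense(): the state, without advancing time (a new reading comes with each control period).
- eyes.grab_frame(name): name is "scene" or "top"; returns (picture, depth): 420x560x3 uint8, red, green, blue; 420x560 float32, mm along the optical axis (not along the pixel's ray), 0 where there is no reading.
- eyes.camera_info(name): a dict with "intrinsics" (3x3 intrinsics, pixels), "cam_to_world" (4x4, takes a point from camera to world coordinates). Camera axes: x right, y up, looking along -z (the intrinsics and any distortion apply to the point x, -y, -z); pixel columns grow to the right and rows downward; lengths in mm; the calibration is good to about 2 mm. A picture is of the moment at which its call begins. camera_info takes no time and is no camera call.
- workorder.sign_off(): hands the job in; it is judged then, once.
The state is a dict: "clock": time; "qpos": joint angles; "qvel": joint speeds; "joint_efforts": joint torques, N m; "eef_pos": TCP position; "tcp_rot": TCP orientation; "contact_force": force on the tool from outside, world axes, zero at the start; "wrist_torque": the same for the moment, N m; "opening": opening from 0.0 (shut) to 1.0 (fully open); "grasp_force": force on a finger pad.
Only numpy, scipy, OpenCV 4.12 (cv2) and the standard library are available. Lean on these libraries where they do the work, as an engineer would, in place of code of your own. Each camera call takes 0.05 s, during which the arm holds its last target. There are 200 camera calls.

## Working session

There is one attempt and no reset: what is moved stays moved. The work goes in short steps, Python scripts to look and compute and a tool call to move; the robot and the scene stay as the last step left them, time stands still between calls to the robot, and variables do not carry over. Pictures are saved under pics/ and viewed, at most 14 in all, crops included, and the job is handed in when it is done.

Besides the shell and the picture viewer there is one more tool, called after "Request:" as name(argument=value, ...) on one line, values as JSON. step_arm: Moves the arm, as the interface text tells. Its arguments: {"type":"object","properties":{"moves":{"type":"array","items":{"type":"object","properties":{"tx":{"type":"number"},"ty":{"type":"number"},"tz":{"type":"number"},"ax":{"type":"number"},"ay":{"type":"number"},"az":{"type":"number"}}}},"gripper":{"type":"number"},"newtons":{"type":"number"}},"required":["moves"]}

```bash
mkdir -p pics
cat > h.py <<'E'
import numpy as np, cv2
from rig import r, eyes, workorder
def grab(n,tag):
    p,d=eyes.grab_frame(n); np.savez(f'{tag}.npz',p=p,d=d); cv2.imwrite(f'pics/{tag}.png',p[:,:,::-1]); return p,d
def world(n,d):
    i=eyes.camera_info(n);K=np.array(i['intrinsics']);T=np.array(i['cam_to_world'])
    v,u=np.mgrid[:d.shape[0],:d.shape[1]]
    X=np.stack([(u-K[0,2])/K[0,0]*d,-(v-K[1,2])/K[1,1]*d,-d],-1)
    return X@T[:3,:3].T+T[:3,3]
def crop(p,x0,y0,x1,y1,s,tag): cv2.imwrite(f'pics/{tag}.png',cv2.resize(p[y0:y1,x0:x1,::-1],None,fx=s,fy=s,interpolation=cv2.INTER_CUBIC))
E
python3 - <<'E'
from h import *
for n in('top','scene'):
    grab(n,n+'0'); i=eyes.camera_info(n); print(i)
print(r.sense())
a=np.hstack([cv2.imread('pics/top0.png')]);cv2.imwrite('pics/top0b.png',cv2.resize(a,(800,600),interpolation=cv2.INTER_CUBIC))
a=cv2.imread('pics/scene0.png');cv2.imwrite('pics/scene0b.png',cv2.resize(a,(800,600),interpolation=cv2.INTER_CUBIC))
E
```

```text
{'intrinsics': array([[536.53814817,   0.        , 281.12442242],
       [  0.        , 536.53814817, 211.69984736],
       [  0.        ,   0.        ,   1.        ]]), 'cam_to_world': array([[-3.28851037e-03,  9.80338045e-01, -1.97298005e-01,
         2.10214170e+02],
       [-9.99774613e-01,  9.15016708e-04,  2.12105281e-02,
         3.78489976e+01],
       [ 2.09740186e-02,  1.97323287e-01,  9.80114081e-01,
         1.46463561e+03],
       [ 0.00000000e+00,  0.00000000e+00,  0.00000000e+00,
         1.00000000e+00]])}
{'intrinsics': array([[386.87082759,   0.        , 280.56238751],
       [  0.        , 386.87082759, 216.83302832],
       [  0.        ,   0.        ,   1.        ]]), 'cam_to_world': array([[ 3.99478041e-02, -8.51765837e-01,  5.22397485e-01,
         1.14038062e+03],
       [ 9.99186504e-01,  3.11630360e-02, -2.55967872e-02,
        -2.06766041e+01],
       [ 5.52297721e-03,  5.22995052e-01,  8.52317823e-01,
         1.13008419e+03],
       [ 0.00000000e+00,  0.00000000e+00,  0.00000000e+00,
         1.00000000e+00]])}
{'clock': 0.1, 'qpos': array([-1.26041097e+00,  3.53612115e-01,  1.63404459e+00, -4.57405955e-07,
        1.15518658e+00, -2.37734567e-03]), 'qvel': array([ 1.70654262e-03, -2.53408948e-03, -3.14125283e-03, -5.67174432e-04,
       -2.79481975e-06,  4.01016970e-04]), 'joint_efforts': array([ 4.53896755e-04, -6.06359553e+01, -3.42821109e+01,  9.01752128e-05,
        4.05878905e-03, -6.93583857e-06]), 'eef_pos': array([ 192.20117166, -594.30889203,  255.62247104]), 'tcp_rot': array([-3.14034202e+00, -2.55494532e-06,  3.12762889e-01]), 'contact_force': array([-0.07896909,  0.17931087,  0.47974959]), 'wrist_torque': array([ 0.02071498, -0.03190074, -0.01095668]), 'grasp_force': 0.0, 'opening': 0.9997545160988128}
```

View pics/top0b.png

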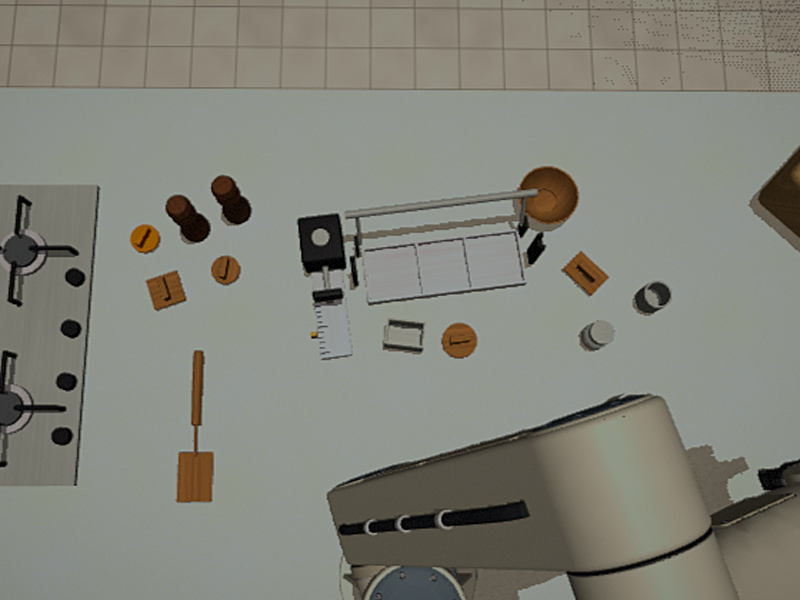

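View pics/scene0b.png

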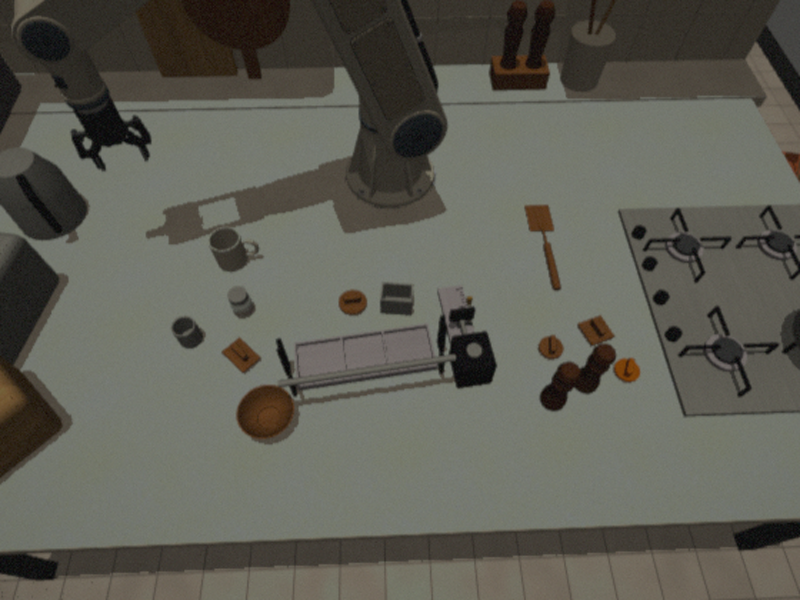

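The top view shows two canisters: the oblong at (404,335) and a round one at (653,297), both in px of the 800-wide image. The lids are a round one at (459,340), a small round one at (226,270), a square at (167,290), an oblong at (586,272), and an orange decoy at (145,238). The scene view agrees. The marker clip is at (314,335) and the bail is open.

Run:
```python
from h import *
z=np.load('top0.npz');p,d=z['p'],z['d'];W=world('top',d)
tab=W[(W[...,2]<15)&(W[...,2]>-15)&(d>0)];print('table z',np.median(tab[:,2]))
m=((W[...,2]>4)&(W[...,2]<200)&(d>0)&(W[...,0]>150)).astype(np.uint8)
n,l,s,c=cv2.connectedComponentsWithStats(m)
for k in range(1,n):
    if 60<s[k,4]<8000:
        q=W[l==k];t=np.percentile(q[:,2],90)
        for lo,hi in((t-6,t+6),(9,18),(4,500)):
            g=q[(q[:,2]>lo)&(q[:,2]<hi)][:,:2].astype(np.float32)
            if len(g)>15:
                rc=cv2.minAreaRect(g);print(k,s[k,:4],'t%.0f'%t,'[%d,%d]'%(lo,hi),len(g),np.round(rc[0]),np.round(rc[1]),round(rc[2]),'mean',g.mean(0).round())
big=cv2.resize(p[100:262,205:405,::-1],None,fx=3.7,fy=3.7,interpolation=cv2.INTER_CUBIC);cv2.imwrite('pics/st.png',cv2.convertScaleAbs(big,alpha=1.5))
a=[(300,225,350,255),(420,165,480,235),(140,180,175,210),(95,180,135,220),(85,150,120,185),(260,215,310,255)]
cv2.imwrite('pics/objs.png',cv2.convertScaleAbs(np.vstack([np.hstack([cv2.resize(p[y0:y1,x0:x1,::-1],(260,int(260*(y1-y0)/(x1-x0)))) [:260] if 0 else cv2.resize(p[y0:y0+50,x0:x0+50,::-1],(260,260),interpolation=cv2.INTER_CUBIC) for x0,y0,x1,y1 in a[i:i+3]]) for i in(0,3)]),alpha=1.5))
```

```text
table z -0.09364322911847012
1452 [529 103  31  63] t136 [130,142] 55 [ 719. -716.] [23. 58.] 87 mean [ 712. -715.]
1452 [529 103  31  63] t136 [9,18] 25 [ 705. -742.] [144.  62.] 9 mean [ 687. -745.]
1452 [529 103  31  63] t136 [4,500] 1004 [ 739. -751.] [ 89. 193.] 83 mean [ 703. -730.]
1886 [241 116 166  99] t125 [119,131] 496 [666. -64.] [ 16. 357.] 7 mean [664. -60.]
1886 [241 116 166  99] t125 [9,18] 2506 [ 604. -144.] [186. 468.] 23 mean [ 594. -103.]
1886 [241 116 166  99] t125 [4,500] 6483 [ 634. -131.] [228. 468.] 13 mean [ 615. -113.]
2055 [147 122  30  35] t153 [146,158] 163 [690. 332.] [38. 37.] 38 mean [689. 331.]
2055 [147 122  30  35] t153 [9,18] 23 [676. 322.] [22. 54.] 30 mean [674. 324.]
2055 [147 122  30  35] t153 [4,500] 613 [715. 344.] [110.  63.] 20 mean [682. 326.]
2353 [116 134  34  37] t153 [146,158] 174 [653. 411.] [38. 38.] 45 mean [652. 410.]
2353 [116 134  34  37] t153 [9,18] 28 [669. 426.] [97. 58.] 41 mean [643. 403.]
2353 [116 134  34  37] t153 [4,500] 638 [675. 429.] [114.  63.] 40 mean [646. 404.]
2623 [207 148  42 105] t91 [85,97] 914 [578. 154.] [
[... 2215 characters left out ...]
67.] [58. 61.] 90 mean [ 433. -358.]
4104 [310 225  26  27] t32 [26,38] 65 [ 430. -104.] [13. 39.] 6 mean [ 430. -104.]
4104 [310 225  26  27] t32 [9,18] 330 [ 431. -105.] [64. 66.] 1 mean [ 431. -104.]
4104 [310 225  26  27] t32 [4,500] 486 [ 432. -105.] [66. 73.] 61 mean [ 430. -104.]
4517 [134 245  12  78] t20 [14,26] 270 [326. 391.] [168.  19.] 1 mean [339. 392.]
4517 [134 245  12  78] t20 [9,18] 259 [317. 392.] [187.  20.] 0 mean [328. 391.]
4517 [134 245  12  78] t20 [4,500] 441 [308. 388.] [205.  27.] 1 mean [329. 391.]
5316 [424 274  25   8] t87 [81,93] 24 [ 320. -401.] [ 6. 41.] 13 mean [ 320. -401.]
5316 [424 274  25   8] t87 [4,500] 61 [ 321. -400.] [11. 42.] 12 mean [ 319. -398.]
```

View pics/st.png

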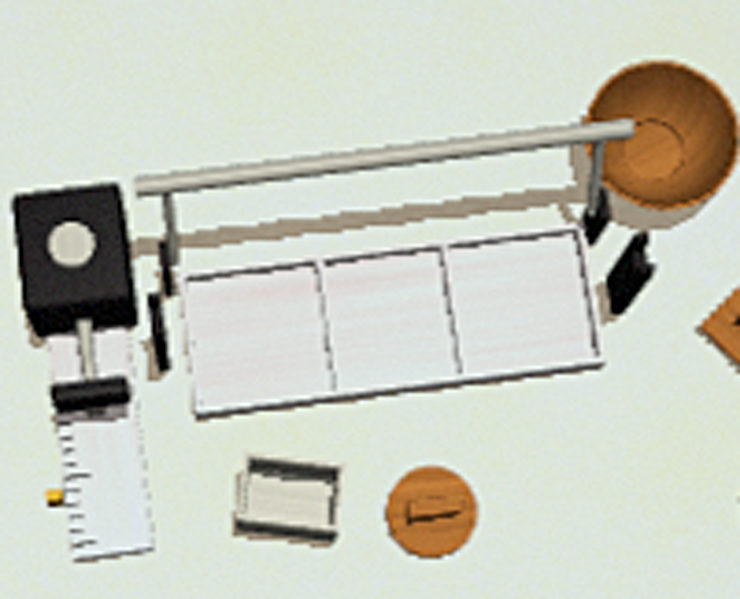

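View pics/objs.png

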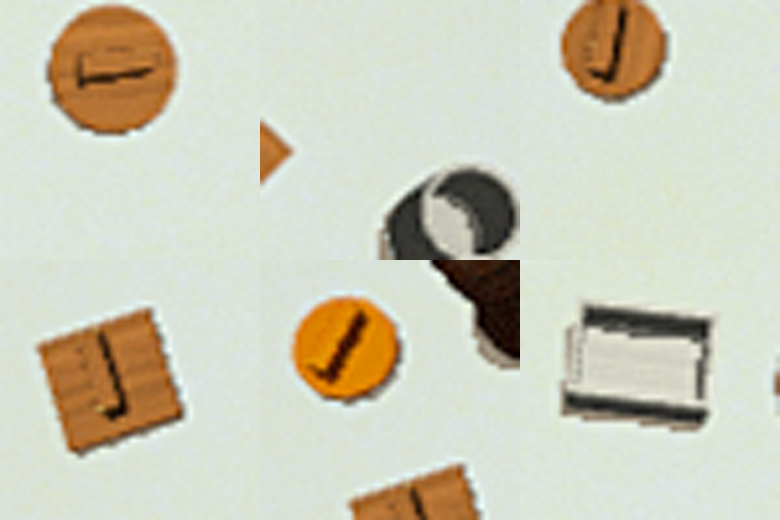

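Every object is identified.
- **Canisters:** the round one measures about 53 mm, so it is round_small. The oblong one is the second canister. No others show.
- **Candidates for lid_round_small:** brown at (226,270), orange at (145,238), and a brown 66 mm one at (459,340). The brown 56 mm lid at (226,270) fits. The orange one is the look-alike, and the 66 mm one is lid_round_large. The crop confirms this.

Next I refine the positions with both cameras and plan the first approach.

```bash
cat >> h.py <<'E'
def near(n,d,x,y,rad,lo,hi):
    W=world(n,d);return W[(d>0)&(np.hypot(W[...,0]-x,W[...,1]-y)<rad)&(W[...,2]>lo)&(W[...,2]<hi)]
def rect(q):
    rc=cv2.minAreaRect(q[:,:2].astype(np.float32));(w,h),a=rc[1],rc[2]
    if h>w:w,h,a=h,w,a+90
    return np.round(rc[0],1),round(w,1),round(h,1),round(a,1)
def go(x,y,z,yaw,s=None,f=None):
    s=s or r.sense();p=np.array(s['eef_pos']) if f is None else np.array(f[:3]);psi=s['tcp_rot'][2] if f is None else f[3]
    da=(yaw-psi+np.pi/2)%np.pi-np.pi/2
    c,sn=np.cos(yaw if abs(da)>1e-3 else psi),np.sin(yaw if abs(da)>1e-3 else psi)
    # after turning, to actual yaw psi+da
    y2=psi+da;c,sn=np.cos(y2),np.sin(y2);D=np.array([x,y,z])-p
    t=np.array([c*D[0]+sn*D[1],sn*D[0]-c*D[1],-D[2]])/25
    print('az total %.3f'%(-da/(np.pi/2)),'t total',t.round(2),'now',p.round(1),'yaw %.3f'%psi)
S0=np.array([575.5,-75.5]);SY=np.radians(7.4)
def st(x,y): return S0+np.array([np.cos(SY)*x-np.sin(SY)*y,np.sin(SY)*x+np.cos(SY)*y])
def tost(p): D=np.array(p)-S0;c,s=np.cos(SY),np.sin(SY);return np.array([c*D[0]+s*D[1],-s*D[0]+c*D[1]])
E
python3 - <<'E'
from h import *
for n in('top','scene'):
    d=np.load(n+'0.npz')['d']
    print(n,'round',rect(near(n,d,511,-477,45,52,68)),'obl',rect(near(n,d,438,1,55,52,68)),
     'lidR',rect(near(n,d,569,348,45,8,20)),rect(near(n,d,569,348,45,26,40)),'lidO',rect(near(n,d,562,-354,50,8,20)),rect(near(n,d,562,-354,45,26,40)))
    print(' bar',rect(near(n,d,666,-64,190,117,132)),'post',rect(near(n,d,598,-248,30,113,125)),rect(near(n,d,553,97,30,113,125)))
    W=near(n,d,575,-75,240,7,14);print(' tray',rect(W[(np.abs([tost(w[:2])[1] for w in W])<155)&(np.array([tost(w[:2])[0] for w in W])>-58)&(np.array([tost(w[:2])[0] for w in W])<58)]))
go(511,-477,150,.3128)
E
```

```text
top round (array([ 510.7, -476.7]), 52.7, 51.4, 115.9) obl (array([437.8,   1.1]), 73.6, 51.4, 83.1) lidR (array([576.1, 344.5]), 71.7, 54.1, 151.0) (array([569. , 347.7]), 41.0, 13.3, 171.3) lidO (array([ 562.5, -354.8]), 74.7, 64.9, 44.1) (array([ 562.3, -354.5]), 42.7, 12.8, 44.5)
 bar (array([628.9, -69.3]), 356.7, 90.5, 97.5) post (array([ 598.2, -247.8]), 29.9, 10.9, 10.6) (array([552.6,  96.5]), 30.7, 8.6, 6.5)
 tray (array([574.8, -74.6]), 308.3, 114.1, 98.6)
scene round (array([ 507.6, -474.8]), 54.0, 51.1, 8.5) obl (array([433.3,   2.8]), 73.7, 55.9, 83.2) lidR (array([566.1, 350.1]), 55.2, 54.5, 101.0) (array([564.9, 349. ]), 41.9, 10.8, 168.8) lidO (array([ 559. , -353.8]), 79.9, 52.2, 44.6) (array([ 560.9, -353.5]), 44.9, 10.6, 44.2)
 bar (array([629.9, -66.7]), 355.0, 90.9, 95.7) post (array([ 595.2, -246.1]), 29.6, 9.9, 11.3) (array([551.4,  97.7]), 32.6, 9.4, 4.8)
 tray (array([573.9, -76.1]), 305.3, 111.7, 97.1)
az total -0.000 t total [13.58 -0.54  4.22] now [ 192.2 -594.3  255.6] yaw 0.313
```

Request:
step_arm(moves=[{"tx": 0.96,"ty": -0.04,"tz": 0.3},{"tx": 0.96,"ty": -0.04,"tz": 0.3},{"tx": 0.96,"ty": -0.04,"tz": 0.3},{"tx": 0.96,"ty": -0.04,"tz": 0.3},{"tx": 0.96,"ty": -0.04,"tz": 0.3}], gripper=1, newtons=60)

```text
schema error: expected keys tx, ty, tz, ax, ay, az
```

Request:
step_arm(moves=[{"tx": 0.96,"ty": -0.04,"tz": 0.3},{"tx": 0.96,"ty": -0.04,"tz": 0.3},{"tx": 0.96,"ty": -0.04,"tz": 0.3},{"tx": 0.96,"ty": -0.04,"tz": 0.3},{"tx": 0.96,"ty": -0.04,"tz": 0.3}])

```text
schema error: expected keys tx, ty, tz, ax, ay, az
```

Request:
step_arm(moves=[{"tx": 0.96,"ty": -0.04,"tz": 0.3},{"tx": 0.96,"ty": -0.04,"tz": 0.3},{"tx": 0.96,"ty": -0.04,"tz": 0.3},{"tx": 0.96,"ty": -0.04,"tz": 0.3},{}])

```text
schema error: expected keys tx, ty, tz, ax, ay, az
```

All six keys are required in each row.

Request:
step_arm(moves=[{"tx": 0.96,"ty": -0.04,"tz": 0.3,"ax": 0,"ay": 0,"az": 0},{"tx": 0.96,"ty": -0.04,"tz": 0.3,"ax": 0,"ay": 0,"az": 0},{"tx": 0.96,"ty": -0.04,"tz": 0.3,"ax": 0,"ay": 0,"az": 0},{"tx": 0.96,"ty": -0.04,"tz": 0.3,"ax": 0,"ay": 0,"az": 0},{"tx": 0.96,"ty": -0.04,"tz": 0.3,"ax": 0,"ay": 0,"az": 0}], gripper=1, newtons=60)

```text
clock: 0.72
eef_pos: [305.5, -552.5, 218.2]
tcp_rot: [-3.141, 0.0, 0.313]
contact_force: [-0.0, 0.0, 0.1]
opening: 1.001
grasp_force: 0.0
```

Request:
step_arm(moves=[{"tx": 0.96,"ty": -0.04,"tz": 0.3,"ax": 0,"ay": 0,"az": 0},{"tx": 0.96,"ty": -0.04,"tz": 0.3,"ax": 0,"ay": 0,"az": 0},{"tx": 0.96,"ty": -0.04,"tz": 0.3,"ax": 0,"ay": 0,"az": 0},{"tx": 0.96,"ty": -0.04,"tz": 0.3,"ax": 0,"ay": 0,"az": 0},{"tx": 0.96,"ty": -0.04,"tz": 0.3,"ax": 0,"ay": 0,"az": 0}])

```text
clock: 1.35
eef_pos: [419.1, -510.7, 180.8]
tcp_rot: [3.142, -0.0, 0.313]
contact_force: [-0.4, -0.4, -0.1]
opening: 1.004
grasp_force: 0.0
```

Request:
step_arm(moves=[{"tx": 0.96,"ty": -0.04,"tz": 0.3,"ax": 0,"ay": 0,"az": 0},{"tx": 0.96,"ty": -0.04,"tz": 0.3,"ax": 0,"ay": 0,"az": 0},{"tx": 0.96,"ty": -0.04,"tz": 0.3,"ax": 0,"ay": 0,"az": 0},{"tx": 0.96,"ty": -0.04,"tz": 0.3,"ax": 0,"ay": 0,"az": 0},{"tx": 0,"ty": 0,"tz": 0,"ax": 0,"ay": 0,"az": 0}])

```text
clock: 1.98
eef_pos: [509.4, -476.8, 150.3]
tcp_rot: [-3.141, 0.0, 0.315]
contact_force: [-0.2, 0.7, -0.6]
opening: 0.996
grasp_force: 0.0
```

Request:
step_arm(moves=[{"tx": 0,"ty": 0,"tz": 0.82,"ax": 0,"ay": 0,"az": 0},{"tx": 0,"ty": 0,"tz": 0.82,"ax": 0,"ay": 0,"az": 0},{"tx": 0,"ty": 0,"tz": 0.82,"ax": 0,"ay": 0,"az": 0},{"tx": 0,"ty": 0,"tz": 0.82,"ax": 0,"ay": 0,"az": 0},{"tx": 0,"ty": 0,"tz": 0.82,"ax": 0,"ay": 0,"az": 0}])

```text
clock: 2.6
eef_pos: [507.4, -477.9, 47.1]
tcp_rot: [-3.141, 0.0, 0.313]
contact_force: [-0.8, -0.3, -0.3]
opening: 1.001
grasp_force: 0.0
```

Request:
step_arm(moves=[{"tx": 0,"ty": 0,"tz": 0,"ax": 0,"ay": 0,"az": 0},{"tx": 0,"ty": 0,"tz": 0,"ax": 0,"ay": 0,"az": 0},{"tx": 0,"ty": 0,"tz": 0,"ax": 0,"ay": 0,"az": 0},{"tx": 0,"ty": 0,"tz": 0,"ax": 0,"ay": 0,"az": 0},{"tx": 0,"ty": 0,"tz": 0,"ax": 0,"ay": 0,"az": 0}], gripper=0, newtons=60)

```text
clock: 3.22
eef_pos: [507.9, -478.2, 49.3]
tcp_rot: [3.141, -0.0, 0.313]
contact_force: [0.0, -0.2, 1.1]
opening: 0.616
grasp_force: 63.0
```

Run:
```python
from h import *
s=r.sense();print(s['opening'],s['grasp_force'],s['contact_force'])
for n in('top','scene'):
    p,d=grab(n,n+'1')
    q=near(n,d,511,-477,30,52,66); print(n,len(q),rect(q) if len(q)>5 else '')
    print('obl',rect(near(n,d,438,1,55,52,68)))
x,y=st(0,-100);print(x,y);go(509.4,-476.8,180,.315);go(x,y,180,.315)
```

```text
0.615730380734468 63.01828874275088 [ 0.03013865 -0.1658732   1.14545714]
top 5 
obl (array([438. ,   1.1]), 73.7, 51.6, 82.5)
scene 78 (array([ 512.9, -478.8]), 51.6, 43.8, 57.6)
obl (array([434.1,   2.9]), 73.5, 55.0, 83.0)
588.3795596577563 -174.66711623830903
az total -0.001 t total [ 0.07 -0.03 -5.23] now [ 508.  -478.1   49.3] yaw 0.313
az total -0.001 t total [  6.82 -10.54  -5.23] now [ 508.  -478.1   49.3] yaw 0.313
```

Request:
step_arm(moves=[{"tx": 0,"ty": 0,"tz": -1,"ax": 0,"ay": 0,"az": 0},{"tx": 0,"ty": 0,"tz": -1,"ax": 0,"ay": 0,"az": 0},{"tx": 0,"ty": 0,"tz": -1,"ax": 0,"ay": 0,"az": 0},{"tx": 0.3,"ty": -0.5,"tz": -1,"ax": 0,"ay": 0,"az": 0},{"tx": 0.62,"ty": -1,"tz": -1,"ax": 0,"ay": 0,"az": 0}])

```text
clock: 3.95
eef_pos: [517.8, -435.4, 174.4]
tcp_rot: [3.141, 0.0, 0.311]
contact_force: [-0.7, 1.0, -1.1]
opening: 0.614
grasp_force: 63.3
```

Request:
step_arm(moves=[{"tx": 0.65,"ty": -1,"tz": -0.6,"ax": 0,"ay": 0,"az": 0},{"tx": 0.65,"ty": -1,"tz": 0,"ax": 0,"ay": 0,"az": 0},{"tx": 0.65,"ty": -1,"tz": 0,"ax": 0,"ay": 0,"az": 0},{"tx": 0.65,"ty": -1,"tz": 0,"ax": 0,"ay": 0,"az": 0},{"tx": 0.65,"ty": -1,"tz": 0,"ax": 0,"ay": 0,"az": 0}])

```text
clock: 4.58
eef_pos: [556.9, -290.2, 188.7]
tcp_rot: [-3.141, 0.0, 0.313]
contact_force: [0.6, -0.7, -1.4]
opening: 0.621
grasp_force: 63.3
```

Request:
step_arm(moves=[{"tx": 0.65,"ty": -1,"tz": 0,"ax": 0,"ay": 0,"az": 0},{"tx": 0.65,"ty": -1,"tz": 0,"ax": 0,"ay": 0,"az": 0},{"tx": 0.65,"ty": -1,"tz": 0,"ax": 0,"ay": 0,"az": 0},{"tx": 0.65,"ty": -1,"tz": 0,"ax": 0,"ay": 0,"az": 0},{"tx": 0,"ty": 0,"tz": 0,"ax": 0,"ay": 0,"az": 0}])

```text
clock: 5.2
eef_pos: [588.2, -174.3, 188.7]
tcp_rot: [-3.141, 0.0, 0.315]
contact_force: [-0.1, -0.3, -1.6]
opening: 0.62
grasp_force: 63.3
```

Run:
```python
from h import *
s=r.sense();print(s['opening'],s['grasp_force'])
x,y=st(0,-100);go(x,y,60,.315)
```

```text
0.6199262715612639 63.33140814676881
az total -0.000 t total [0.   0.01 5.15] now [ 588.2 -174.3  188.7] yaw 0.315
```

Request:
step_arm(moves=[{"tx": 0,"ty": 0,"tz": 1,"ax": 0,"ay": 0,"az": 0},{"tx": 0,"ty": 0,"tz": 1,"ax": 0,"ay": 0,"az": 0},{"tx": 0,"ty": 0,"tz": 1,"ax": 0,"ay": 0,"az": 0},{"tx": 0,"ty": 0,"tz": 1,"ax": 0,"ay": 0,"az": 0},{"tx": 0,"ty": 0,"tz": 0.8,"ax": 0,"ay": 0,"az": 0}])

```text
clock: 5.82
eef_pos: [587.5, -176.7, 67.7]
tcp_rot: [-3.141, 0.001, 0.312]
contact_force: [-0.1, 0.3, -0.5]
opening: 0.621
grasp_force: 63.3
```

Request:
step_arm(moves=[{"tx": 0,"ty": 0,"tz": 0.2,"ax": 0,"ay": 0,"az": 0},{"tx": 0,"ty": 0,"tz": 0.1,"ax": 0,"ay": 0,"az": 0},{"tx": 0,"ty": 0,"tz": 0.06,"ax": 0,"ay": 0,"az": 0},{"tx": 0,"ty": 0,"tz": 0,"ax": 0,"ay": 0,"az": 0},{"tx": 0,"ty": 0,"tz": 0,"ax": 0,"ay": 0,"az": 0}])

```text
clock: 6.45
eef_pos: [588.2, -176.2, 60.3]
tcp_rot: [3.141, -0.001, 0.313]
contact_force: [-0.9, -0.5, -2.4]
opening: 0.619
grasp_force: 63.3
```

Request:
step_arm(moves=[{"tx": 0,"ty": 0,"tz": 0,"ax": 0,"ay": 0,"az": 0},{"tx": 0,"ty": 0,"tz": 0,"ax": 0,"ay": 0,"az": 0},{"tx": 0,"ty": 0,"tz": 0,"ax": 0,"ay": 0,"az": 0}], gripper=0.85)

```text
clock: 6.82
eef_pos: [585.6, -172.7, 59.2]
tcp_rot: [-3.135, 0.004, 0.312]
contact_force: [-5.3, 19.0, 3.3]
opening: 0.848
grasp_force: 0.0
```

Request:
step_arm(moves=[{"tx": 0,"ty": 0,"tz": -0.8,"ax": 0,"ay": 0,"az": 0},{"tx": 0,"ty": 0,"tz": -1,"ax": 0,"ay": 0,"az": 0},{"tx": 0,"ty": 0,"tz": -1,"ax": 0,"ay": 0,"az": 0},{"tx": 0,"ty": 0,"tz": -1,"ax": 0,"ay": 0,"az": 0},{"tx": 0,"ty": 0,"tz": -1,"ax": 0,"ay": 0,"az": 0}])

```text
clock: 7.45
eef_pos: [588.1, -176.2, 181.1]
tcp_rot: [3.141, -0.001, 0.313]
contact_force: [0.1, 0.7, 0.5]
opening: 0.846
grasp_force: 0.0
```

Run:
```python
from h import *
p,d=grab('scene','scene2')
q=near('scene',d,588,-175,45,62,78);print(len(q),rect(q))
crop(p,150,190,370,320,3.6,'s2c')
print('obl',rect(near('scene',d,438,1,55,52,68)))
print('post',rect(near('scene',d,598,-248,30,113,125)))
go(436.3,1.5,181,1.445)
```

```text
96 (array([ 588.4, -175.8]), 53.1, 49.4, 2.7)
obl (array([434.8,   2.7]), 73.5, 53.5, 83.2)
post (array([ 595.6, -246.5]), 31.2, 9.8, 8.3)
az total -0.721 t total [ 6.3  -6.99  0.14] now [ 589.8 -176.7  184.5] yaw 0.313
```

View pics/s2c.png

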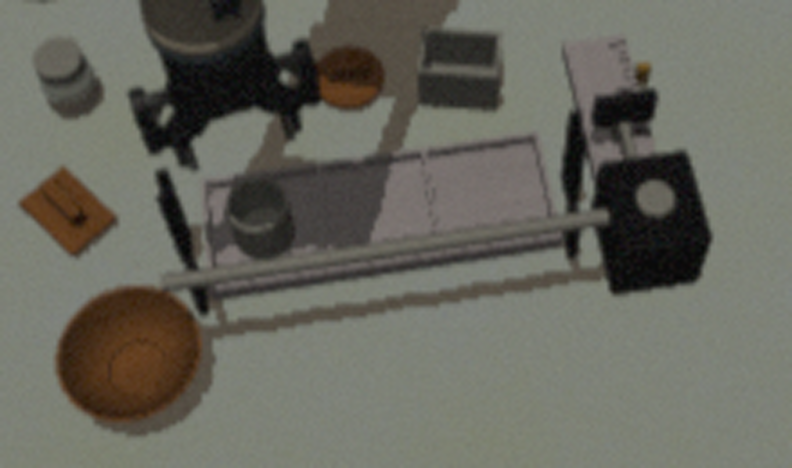

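Request:
step_arm(moves=[{"tx": 0,"ty": 0,"tz": 0,"ax": 0,"ay": 0,"az": -0.103},{"tx": 0,"ty": 0,"tz": 0,"ax": 0,"ay": 0,"az": -0.103},{"tx": 0,"ty": 0,"tz": 0,"ax": 0,"ay": 0,"az": -0.103},{"tx": 0,"ty": 0,"tz": 0,"ax": 0,"ay": 0,"az": -0.103},{"tx": 0,"ty": 0,"tz": 0,"ax": 0,"ay": 0,"az": -0.103}], gripper=1)

```text
clock: 8.12
eef_pos: [588.1, -176.2, 179.8]
tcp_rot: [3.141, -0.0, 1.127]
contact_force: [-0.5, 0.3, 1.1]
opening: 0.999
grasp_force: 0.0
```

Request:
step_arm(moves=[{"tx": 0,"ty": 0,"tz": 0,"ax": 0,"ay": 0,"az": -0.103},{"tx": 0,"ty": 0,"tz": 0,"ax": 0,"ay": 0,"az": -0.103},{"tx": 0.79,"ty": -0.87,"tz": 0,"ax": 0,"ay": 0,"az": 0},{"tx": 0.79,"ty": -0.87,"tz": 0,"ax": 0,"ay": 0,"az": 0},{"tx": 0.79,"ty": -0.87,"tz": 0,"ax": 0,"ay": 0,"az": 0}])

```text
clock: 8.75
eef_pos: [530.2, -108.6, 179.8]
tcp_rot: [3.141, 0.0, 1.445]
contact_force: [0.3, 0.5, 0.2]
opening: 0.999
grasp_force: 0.0
```

Request:
step_arm(moves=[{"tx": 0.79,"ty": -0.87,"tz": 0,"ax": 0,"ay": 0,"az": 0},{"tx": 0.79,"ty": -0.87,"tz": 0,"ax": 0,"ay": 0,"az": 0},{"tx": 0.79,"ty": -0.87,"tz": 0,"ax": 0,"ay": 0,"az": 0},{"tx": 0.79,"ty": -0.87,"tz": 0,"ax": 0,"ay": 0,"az": 0},{"tx": 0.79,"ty": -0.87,"tz": 0,"ax": 0,"ay": 0,"az": 0}])

```text
clock: 9.38
eef_pos: [434.6, 3.0, 180.0]
tcp_rot: [3.141, -0.0, 1.445]
contact_force: [0.2, -0.3, 0.4]
opening: 0.999
grasp_force: 0.0
```

Run:
```python
from h import *
p,d=grab('scene','scene3');print('obl',rect(near('scene',d,438,1,55,52,68)))
p,d=grab('top','top3');q=near('top',d,588,-175,45,62,78);print(len(q),rect(q))
go(436.5,1.5,49,1.448)
```

```text
obl (array([434.9,   2.2]), 73.0, 55.7, 85.5)
107 (array([ 592. , -177.7]), 52.8, 51.8, 153.0)
az total -0.001 t total [-0.07  0.14  5.23] now [433.3   3.7 179.7] yaw 1.447
```

Request:
step_arm(moves=[{"tx": -0.07,"ty": 0.1,"tz": 1,"ax": 0,"ay": 0,"az": 0},{"tx": 0,"ty": 0,"tz": 1,"ax": 0,"ay": 0,"az": 0},{"tx": 0,"ty": 0,"tz": 1,"ax": 0,"ay": 0,"az": 0},{"tx": 0,"ty": 0,"tz": 1,"ax": 0,"ay": 0,"az": 0},{"tx": 0,"ty": 0,"tz": 1,"ax": 0,"ay": 0,"az": 0}])

```text
clock: 10.1
eef_pos: [438.4, -0.1, 54.1]
tcp_rot: [3.14, -0.0, 1.445]
contact_force: [-0.4, -0.4, -0.6]
opening: 1.005
grasp_force: 0.0
```

Request:
step_arm(moves=[{"tx": 0,"ty": 0,"tz": 0.2,"ax": 0,"ay": 0,"az": 0},{"tx": 0,"ty": 0,"tz": 0,"ax": 0,"ay": 0,"az": 0}])

```text
clock: 10.35
eef_pos: [437.8, 0.1, 49.9]
tcp_rot: [3.142, 0.0, 1.445]
contact_force: [-0.4, -0.1, 1.0]
opening: 0.998
grasp_force: 0.0
```

Request:
step_arm(moves=[{"tx": 0,"ty": 0,"tz": 0,"ax": 0,"ay": 0,"az": 0},{"tx": 0,"ty": 0,"tz": 0,"ax": 0,"ay": 0,"az": 0},{"tx": 0,"ty": 0,"tz": 0,"ax": 0,"ay": 0,"az": 0},{"tx": 0,"ty": 0,"tz": 0,"ax": 0,"ay": 0,"az": 0},{"tx": 0,"ty": 0,"tz": 0,"ax": 0,"ay": 0,"az": 0}], gripper=0)

```text
clock: 10.98
eef_pos: [437.9, 0.3, 50.7]
tcp_rot: [3.14, -0.0, 1.445]
contact_force: [-1.6, -0.8, 8.8]
opening: 0.574
grasp_force: 62.1
```

Run:
```python
from h import *
x,y=st(0,100);print(x,y);go(x,y,190,SY+np.pi/2)
```

```text
562.6204403422437 23.667116238309035
az total -0.162 t total [ 0.28  5.07 -5.57] now [4.379e+02 3.000e-01 5.070e+01] yaw 1.445
```

Request:
step_arm(moves=[{"tx": 0,"ty": 0,"tz": -1,"ax": 0,"ay": 0,"az": 0},{"tx": 0,"ty": 0,"tz": -1,"ax": 0,"ay": 0,"az": 0},{"tx": 0,"ty": 0,"tz": -1,"ax": 0,"ay": 0,"az": 0},{"tx": 0,"ty": 0,"tz": -1,"ax": 0,"ay": 0,"az": -0.081},{"tx": 0,"ty": 0,"tz": -1,"ax": 0,"ay": 0,"az": -0.081}])

```text
clock: 11.6
eef_pos: [437.2, 0.4, 176.0]
tcp_rot: [3.141, 0.0, 1.704]
contact_force: [-0.1, -0.4, -1.3]
opening: 0.579
grasp_force: 62.6
```

Request:
step_arm(moves=[{"tx": 0.06,"ty": 1,"tz": -0.56,"ax": 0,"ay": 0,"az": 0},{"tx": 0.06,"ty": 1,"tz": 0,"ax": 0,"ay": 0,"az": 0},{"tx": 0.06,"ty": 1,"tz": 0,"ax": 0,"ay": 0,"az": 0},{"tx": 0.06,"ty": 1,"tz": 0,"ax": 0,"ay": 0,"az": 0},{"tx": 0.04,"ty": 1,"tz": 0,"ax": 0,"ay": 0,"az": 0}])

```text
clock: 12.22
eef_pos: [561.0, 23.6, 189.1]
tcp_rot: [3.141, 0.0, 1.7]
contact_force: [0.6, -0.3, -0.2]
opening: 0.578
grasp_force: 43.1
```

Request:
step_arm(moves=[{"tx": 0,"ty": 0.07,"tz": 0,"ax": 0,"ay": 0,"az": 0},{"tx": 0,"ty": 0,"tz": 0,"ax": 0,"ay": 0,"az": 0}])

```text
clock: 12.48
eef_pos: [561.2, 23.5, 188.6]
tcp_rot: [-3.14, -0.0, 1.7]
contact_force: [0.0, 0.3, -1.1]
opening: 0.575
grasp_force: 67.1
```

Run:
```python
from h import *
s=r.sense();print(s['opening'],s['grasp_force'])
x,y=st(0,100);go(x,y,61,SY+np.pi/2)
for n in('top','scene'):
    p,d=grab(n,n+'4')
    q=near(n,d,562,20,45,185,205);print(len(q),rect(q) if len(q)>4 else '')
    print('lidO',rect(near(n,d,562,-354,50,8,20)),rect(near(n,d,562,-354,45,26,40)))
    q=near(n,d,588,-175,45,62,78);print(len(q),rect(q) if len(q)>4 else '')
```

```text
0.5749069475507836 67.06784248352051
az total -0.000 t total [-0.    0.06  5.1 ] now [561.2  23.5 188.6] yaw 1.700
5 (array([577.5,  60.5]), 5.1, 2.5, 178.0)
lidO (array([ 562.3, -353.6]), 86.3, 74.2, 66.4) (array([ 562.7, -354.7]), 42.7, 14.6, 41.7)
108 (array([ 591.7, -177.4]), 52.7, 52.2, 158.0)
131 (array([562.2,  25.5]), 74.2, 57.9, 95.8)
lidO (array([ 559.7, -352.8]), 78.7, 52.2, 45.1) (array([ 561. , -353.1]), 45.5, 11.5, 43.2)
93 (array([ 589.3, -175.7]), 52.7, 49.4, 1.8)
```

Request:
step_arm(moves=[{"tx": 0,"ty": 0.05,"tz": 1,"ax": 0,"ay": 0,"az": 0},{"tx": 0,"ty": 0,"tz": 1,"ax": 0,"ay": 0,"az": 0},{"tx": 0,"ty": 0,"tz": 1,"ax": 0,"ay": 0,"az": 0},{"tx": 0,"ty": 0,"tz": 1,"ax": 0,"ay": 0,"az": 0},{"tx": 0,"ty": 0,"tz": 0.8,"ax": 0,"ay": 0,"az": 0}])

```text
clock: 13.2
eef_pos: [562.4, 23.6, 68.1]
tcp_rot: [-3.141, -0.0, 1.7]
contact_force: [-0.3, 0.2, -1.4]
opening: 0.573
grasp_force: 67.3
```

Request:
step_arm(moves=[{"tx": 0,"ty": 0,"tz": 0.1,"ax": 0,"ay": 0,"az": 0},{"tx": 0,"ty": 0,"tz": 0.1,"ax": 0,"ay": 0,"az": 0},{"tx": 0,"ty": 0,"tz": 0.06,"ax": 0,"ay": 0,"az": 0},{"tx": 0,"ty": 0,"tz": 0,"ax": 0,"ay": 0,"az": 0},{"tx": 0,"ty": 0,"tz": 0,"ax": 0,"ay": 0,"az": 0}])

```text
clock: 13.82
eef_pos: [563.7, 23.8, 62.7]
tcp_rot: [3.141, 0.0, 1.7]
contact_force: [0.3, -0.4, -1.8]
opening: 0.573
grasp_force: 67.3
```

Request:
step_arm(moves=[{"tx": 0,"ty": 0,"tz": 0,"ax": 0,"ay": 0,"az": 0},{"tx": 0,"ty": 0,"tz": 0,"ax": 0,"ay": 0,"az": 0},{"tx": 0,"ty": 0,"tz": 0,"ax": 0,"ay": 0,"az": 0}], gripper=0.8)

```text
clock: 14.2
eef_pos: [563.5, 23.8, 62.4]
tcp_rot: [3.141, -0.0, 1.7]
contact_force: [-0.4, 0.5, 0.9]
opening: 0.806
grasp_force: 0.0
```

Request:
step_arm(moves=[{"tx": 0,"ty": 0,"tz": -0.8,"ax": 0,"ay": 0,"az": 0},{"tx": 0,"ty": 0,"tz": -1,"ax": 0,"ay": 0,"az": 0},{"tx": 0,"ty": 0,"tz": -1,"ax": 0,"ay": 0,"az": 0},{"tx": 0,"ty": 0,"tz": -1,"ax": 0,"ay": 0,"az": 0},{"tx": 0,"ty": 0,"tz": -1,"ax": 0,"ay": 0,"az": 0}])

```text
clock: 14.82
eef_pos: [563.3, 23.8, 183.1]
tcp_rot: [-3.142, -0.0, 1.7]
contact_force: [0.1, 0.3, -0.6]
opening: 0.801
grasp_force: 0.0
```

Run:
```python
from h import *
go(561.5,-354,150,np.radians(44))
for n in('top','scene'):
    p,d=grab(n,n+'5')
    q=near(n,d,562,23,48,62,78);print(len(q),rect(q) if len(q)>4 else '')
    q=near(n,d,588,-175,45,62,78);print(len(q),rect(q) if len(q)>4 else '')
```

```text
az total 0.593 t total [-10.55  10.82   1.32] now [563.3  23.8 183.1] yaw 1.700
0 
101 (array([ 591.7, -177. ]), 53.3, 52.3, 176.3)
127 (array([561.4,  25.5]), 74.1, 52.9, 98.0)
92 (array([ 588.7, -175.6]), 53.9, 49.7, 3.7)
```

Request:
step_arm(moves=[{"tx": 0,"ty": 0,"tz": 0,"ax": 0,"ay": 0,"az": 0.099},{"tx": 0,"ty": 0,"tz": 0,"ax": 0,"ay": 0,"az": 0.099},{"tx": 0,"ty": 0,"tz": 0,"ax": 0,"ay": 0,"az": 0.099},{"tx": 0,"ty": 0,"tz": 0,"ax": 0,"ay": 0,"az": 0.099},{"tx": 0,"ty": 0,"tz": 0,"ax": 0,"ay": 0,"az": 0.099}], gripper=0.5)

```text
clock: 15.55
eef_pos: [563.0, 23.7, 181.3]
tcp_rot: [-3.141, 0.001, 0.917]
contact_force: [-0.8, 0.3, 0.3]
opening: 0.498
grasp_force: 0.0
```

Request:
step_arm(moves=[{"tx": 0,"ty": 0,"tz": 0,"ax": 0,"ay": 0,"az": 0.098},{"tx": -0.95,"ty": 0.98,"tz": 0,"ax": 0,"ay": 0,"az": 0},{"tx": -0.96,"ty": 0.98,"tz": 0,"ax": 0,"ay": 0,"az": 0},{"tx": -0.96,"ty": 0.98,"tz": 0,"ax": 0,"ay": 0,"az": 0},{"tx": -0.96,"ty": 0.98,"tz": 0,"ax": 0,"ay": 0,"az": 0}])

```text
clock: 16.18
eef_pos: [562.2, -114.2, 181.3]
tcp_rot: [-3.141, 0.001, 0.768]
contact_force: [0.6, -0.1, 0.8]
opening: 0.5
grasp_force: 0.0
```

Request:
step_arm(moves=[{"tx": -0.96,"ty": 0.98,"tz": 0,"ax": 0,"ay": 0,"az": 0},{"tx": -0.96,"ty": 0.98,"tz": 0,"ax": 0,"ay": 0,"az": 0},{"tx": -0.96,"ty": 0.98,"tz": 0,"ax": 0,"ay": 0,"az": 0},{"tx": -0.96,"ty": 0.98,"tz": 0,"ax": 0,"ay": 0,"az": 0},{"tx": -0.96,"ty": 0.98,"tz": 0,"ax": 0,"ay": 0,"az": 0}])

```text
clock: 16.8
eef_pos: [561.0, -285.6, 181.2]
tcp_rot: [-3.14, 0.0, 0.768]
contact_force: [-0.1, -0.3, 1.1]
opening: 0.498
grasp_force: 0.0
```

Request:
step_arm(moves=[{"tx": -0.96,"ty": 0.98,"tz": 0,"ax": 0,"ay": 0,"az": 0},{"tx": 0,"ty": 0,"tz": 0,"ax": 0,"ay": 0,"az": 0}])

```text
clock: 17.05
eef_pos: [560.8, -320.9, 181.2]
tcp_rot: [-3.141, 0.0, 0.766]
contact_force: [-0.3, -0.2, -0.4]
opening: 0.497
grasp_force: 0.0
```

Run:
```python
from h import *
go(562,-354,41,np.radians(44))
for n in('top','scene'):
    p,d=grab(n,n+'6')
    for a in((562,-354,45,26,40),(562,23,48,62,78)):
        q=near(n,d,*a);print(n,len(q),rect(q) if len(q)>4 else '')
```

```text
az total -0.001 t total [-0.88  0.99  5.61] now [ 560.8 -320.9  181.2] yaw 0.766
top 0 
top 159 (array([564.2,  24.2]), 74.0, 52.2, 97.6)
scene 53 (array([ 561.1, -352.8]), 46.0, 10.9, 46.0)
scene 152 (array([561.8,  25.9]), 74.7, 54.7, 96.0)
```

Request:
step_arm(moves=[{"tx": -0.88,"ty": 0.98,"tz": 0,"ax": 0,"ay": 0,"az": 0},{"tx": 0,"ty": 0,"tz": 1,"ax": 0,"ay": 0,"az": 0},{"tx": 0,"ty": 0,"tz": 1,"ax": 0,"ay": 0,"az": 0},{"tx": 0,"ty": 0,"tz": 1,"ax": 0,"ay": 0,"az": 0},{"tx": 0,"ty": 0,"tz": 1,"ax": 0,"ay": 0,"az": 0}])

```text
clock: 17.77
eef_pos: [562.5, -350.4, 81.2]
tcp_rot: [-3.141, -0.0, 0.769]
contact_force: [0.2, -0.7, -0.1]
opening: 0.499
grasp_force: 0.0
```

Request:
step_arm(moves=[{"tx": 0,"ty": 0,"tz": 1,"ax": 0,"ay": 0,"az": 0},{"tx": 0,"ty": 0,"tz": 0.4,"ax": 0,"ay": 0,"az": 0},{"tx": 0,"ty": 0,"tz": 0.2,"ax": 0,"ay": 0,"az": 0},{"tx": 0,"ty": 0,"tz": 0,"ax": 0,"ay": 0,"az": 0}])

```text
clock: 18.27
eef_pos: [562.8, -351.8, 42.7]
tcp_rot: [3.141, -0.0, 0.769]
contact_force: [-0.2, 0.8, 0.4]
opening: 0.502
grasp_force: 0.0
```

Request:
step_arm(moves=[{"tx": 0,"ty": 0,"tz": 0,"ax": 0,"ay": 0,"az": 0},{"tx": 0,"ty": 0,"tz": 0,"ax": 0,"ay": 0,"az": 0},{"tx": 0,"ty": 0,"tz": 0,"ax": 0,"ay": 0,"az": 0},{"tx": 0,"ty": 0,"tz": 0,"ax": 0,"ay": 0,"az": 0},{"tx": 0,"ty": 0,"tz": 0,"ax": 0,"ay": 0,"az": 0}], gripper=0, newtons=50)

```text
clock: 18.9
eef_pos: [563.0, -352.3, 43.2]
tcp_rot: [3.14, -0.0, 0.768]
contact_force: [-0.1, -0.0, 5.8]
opening: 0.129
grasp_force: 50.0
```

Run:
```python
from h import *
go(563,24.5,190,SY+np.pi/2)
```

```text
az total -0.593 t total [14.95  1.94 -5.87] now [ 563.  -352.3   43.2] yaw 0.768
```

Request:
step_arm(moves=[{"tx": 0,"ty": 0,"tz": -1,"ax": 0,"ay": 0,"az": 0},{"tx": 0,"ty": 0,"tz": -1,"ax": 0,"ay": 0,"az": 0},{"tx": 0,"ty": 0,"tz": -1,"ax": 0,"ay": 0,"az": -0.099},{"tx": 0,"ty": 0,"tz": -1,"ax": 0,"ay": 0,"az": -0.099},{"tx": 0,"ty": 0,"tz": -1,"ax": 0,"ay": 0,"az": -0.099}])

```text
clock: 19.52
eef_pos: [562.2, -351.8, 168.0]
tcp_rot: [-3.141, -0.0, 1.24]
contact_force: [-0.0, 0.2, -0.7]
opening: 0.125
grasp_force: 49.2
```

Request:
step_arm(moves=[{"tx": 0,"ty": 0,"tz": -0.5,"ax": 0,"ay": 0,"az": -0.099},{"tx": 0,"ty": 0,"tz": 0,"ax": 0,"ay": 0,"az": -0.099},{"tx": 0,"ty": 0,"tz": 0,"ax": 0,"ay": 0,"az": -0.098},{"tx": 1,"ty": 0.13,"tz": 0,"ax": 0,"ay": 0,"az": 0},{"tx": 1,"ty": 0.13,"tz": 0,"ax": 0,"ay": 0,"az": 0}])

```text
clock: 20.15
eef_pos: [562.1, -299.7, 179.5]
tcp_rot: [-3.141, -0.001, 1.697]
contact_force: [-0.9, 0.0, 0.1]
opening: 0.126
grasp_force: 49.2
```

Request:
step_arm(moves=[{"tx": 1,"ty": 0.13,"tz": 0,"ax": 0,"ay": 0,"az": 0},{"tx": 1,"ty": 0.13,"tz": 0,"ax": 0,"ay": 0,"az": 0},{"tx": 1,"ty": 0.13,"tz": 0,"ax": 0,"ay": 0,"az": 0},{"tx": 1,"ty": 0.13,"tz": 0,"ax": 0,"ay": 0,"az": 0},{"tx": 1,"ty": 0.13,"tz": 0,"ax": 0,"ay": 0,"az": 0}])

```text
clock: 20.78
eef_pos: [562.4, -173.4, 179.9]
tcp_rot: [3.141, -0.0, 1.7]
contact_force: [0.9, 0.2, -0.2]
opening: 0.127
grasp_force: 49.2
```

Request:
step_arm(moves=[{"tx": 1,"ty": 0.13,"tz": 0,"ax": 0,"ay": 0,"az": 0},{"tx": 1,"ty": 0.13,"tz": 0,"ax": 0,"ay": 0,"az": 0},{"tx": 1,"ty": 0.13,"tz": 0,"ax": 0,"ay": 0,"az": 0},{"tx": 1,"ty": 0.13,"tz": 0,"ax": 0,"ay": 0,"az": 0},{"tx": 1,"ty": 0.13,"tz": 0,"ax": 0,"ay": 0,"az": 0}])

```text
clock: 21.4
eef_pos: [562.2, -47.4, 179.9]
tcp_rot: [3.141, -0.0, 1.7]
contact_force: [-0.9, -0.3, -0.9]
opening: 0.127
grasp_force: 49.2
```

Request:
step_arm(moves=[{"tx": 1,"ty": 0.13,"tz": 0,"ax": 0,"ay": 0,"az": 0},{"tx": 1,"ty": 0.1,"tz": 0,"ax": 0,"ay": 0,"az": 0},{"tx": 0.95,"ty": 0.1,"tz": 0,"ax": 0,"ay": 0,"az": 0},{"tx": 0,"ty": 0,"tz": 0,"ax": 0,"ay": 0,"az": 0}])

```text
clock: 21.9
eef_pos: [560.8, 27.0, 179.9]
tcp_rot: [3.141, -0.0, 1.702]
contact_force: [-0.1, 0.4, 0.2]
opening: 0.126
grasp_force: 49.2
```

Run:
```python
from h import *
s=r.sense();print(s['opening'],s['grasp_force'])
for n in('top','scene'):
    p,d=grab(n,n+'7')
    for lo,hi in((62,78),(142,156),(135,156)):
        q=near(n,d,563,24,55,lo,hi);print(n,lo,len(q),rect(q) if len(q)>4 else '')
crop(p,220,180,400,300,4,'s7c')
go(563.5,24.5,110,SY+np.pi/2)
```

```text
0.12595957293087526 49.16493773460388
top 62 0 
top 142 0 
top 135 0 
scene 62 107 (array([563.3,  26. ]), 74.1, 48.6, 97.2)
scene 142 259 (array([559.2,  23.6]), 77.2, 55.0, 95.4)
scene 135 260 (array([559.2,  23.6]), 77.2, 55.0, 95.4)
az total 0.001 t total [-0.04  0.1   2.79] now [561.   25.2 179.9] yaw 1.701
```

View pics/s7c.png

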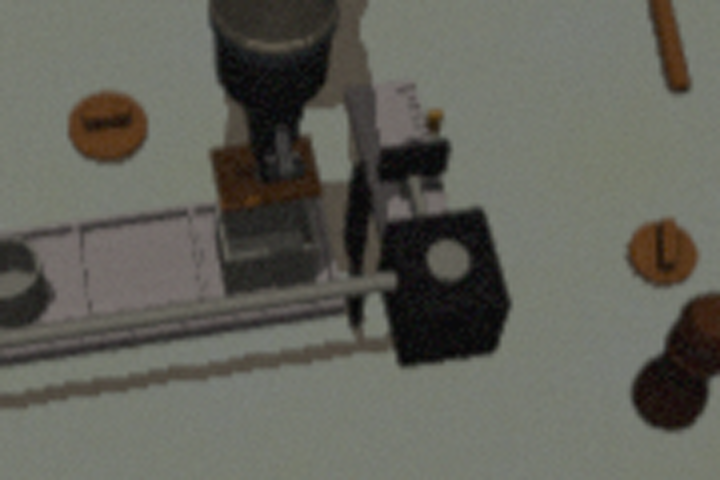

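Request:
step_arm(moves=[{"tx": 0.055,"ty": 0.108,"tz": 0,"ax": 0,"ay": 0,"az": 0},{"tx": 0,"ty": 0,"tz": 0.8,"ax": 0,"ay": 0,"az": 0},{"tx": 0,"ty": 0,"tz": 0.8,"ax": 0,"ay": 0,"az": 0},{"tx": 0,"ty": 0,"tz": 0.6,"ax": 0,"ay": 0,"az": 0},{"tx": 0,"ty": 0,"tz": 0.36,"ax": 0,"ay": 0,"az": 0}])

```text
clock: 22.62
eef_pos: [563.6, 26.1, 115.0]
tcp_rot: [-3.141, -0.0, 1.699]
contact_force: [-1.6, 0.3, -0.5]
opening: 0.125
grasp_force: 49.2
```

Request:
step_arm(moves=[{"tx": 0,"ty": 0,"tz": 0,"ax": 0,"ay": 0,"az": 0},{"tx": 0,"ty": 0,"tz": 0,"ax": 0,"ay": 0,"az": 0}])

```text
clock: 22.88
eef_pos: [564.2, 26.5, 116.3]
tcp_rot: [3.141, 0.0, 1.7]
contact_force: [0.5, -0.6, 0.0]
opening: 0.122
grasp_force: 49.2
```

Run:
```python
from h import *
go(563.5,26.9,105,SY+np.pi/2)
n='scene';p,d=grab(n,n+'8')
for lo,hi in((80,93),):
        q=near(n,d,563,24,55,lo,hi);print(n,lo,len(q),rect(q) if len(q)>4 else '')
```

```text
az total -0.000 t total [ 0.02 -0.02  0.45] now [564.2  26.5 116.3] yaw 1.700
scene 80 237 (array([563.4,  24.6]), 76.7, 54.8, 97.2)
```

Request:
step_arm(moves=[{"tx": 0.02,"ty": -0.03,"tz": 0.1,"ax": 0,"ay": 0,"az": 0},{"tx": 0,"ty": 0,"tz": 0.1,"ax": 0,"ay": 0,"az": 0},{"tx": 0,"ty": 0,"tz": 0.1,"ax": 0,"ay": 0,"az": 0},{"tx": 0,"ty": 0,"tz": 0,"ax": 0,"ay": 0,"az": 0}])

```text
clock: 23.42
eef_pos: [562.8, 26.9, 108.0]
tcp_rot: [-3.141, -0.0, 1.7]
contact_force: [0.7, -0.3, -0.8]
opening: 0.127
grasp_force: 49.2
```

Request:
step_arm(moves=[{"tx": 0,"ty": 0,"tz": 0.06,"ax": 0,"ay": 0,"az": 0},{"tx": 0,"ty": 0,"tz": 0.06,"ax": 0,"ay": 0,"az": 0},{"tx": 0,"ty": 0,"tz": 0,"ax": 0,"ay": 0,"az": 0}])

```text
clock: 23.8
eef_pos: [563.0, 26.9, 105.3]
tcp_rot: [3.142, 0.0, 1.7]
contact_force: [-0.1, 0.2, -1.3]
opening: 0.126
grasp_force: 49.3
```

Request:
step_arm(moves=[{"tx": 0,"ty": 0,"tz": 0.04,"ax": 0,"ay": 0,"az": 0},{"tx": 0,"ty": 0,"tz": 0.04,"ax": 0,"ay": 0,"az": 0},{"tx": 0,"ty": 0,"tz": 0,"ax": 0,"ay": 0,"az": 0}])

```text
clock: 24.18
eef_pos: [563.1, 26.9, 105.1]
tcp_rot: [3.141, 0.0, 1.7]
contact_force: [-6.1, -0.1, 22.4]
opening: 0.126
grasp_force: 52.1
```

Request:
step_arm(moves=[{"tx": 0,"ty": 0,"tz": 0,"ax": 0,"ay": 0,"az": 0},{"tx": 0,"ty": 0,"tz": 0,"ax": 0,"ay": 0,"az": 0},{"tx": 0,"ty": 0,"tz": 0,"ax": 0,"ay": 0,"az": 0}], gripper=0.4)

```text
clock: 24.55
eef_pos: [562.8, 26.9, 103.0]
tcp_rot: [-3.141, -0.0, 1.7]
contact_force: [-0.2, -0.0, 0.5]
opening: 0.4
grasp_force: 0.0
```

Request:
step_arm(moves=[{"tx": 0,"ty": 0,"tz": -0.6,"ax": 0,"ay": 0,"az": 0},{"tx": 0,"ty": 0,"tz": -1,"ax": 0,"ay": 0,"az": 0},{"tx": 0,"ty": 0,"tz": -1,"ax": 0,"ay": 0,"az": 0},{"tx": 0,"ty": 0,"tz": -0.5,"ax": 0,"ay": 0,"az": 0}])

```text
clock: 25.05
eef_pos: [563.7, 27.0, 182.9]
tcp_rot: [3.139, 0.0, 1.7]
contact_force: [-0.3, -0.1, -1.4]
opening: 0.399
grasp_force: 0.0
```

Run:
```python
from h import *
for n in('top','scene'):
    p,d=grab(n,n+'9')
    for a in((563,24,50,69,82),(563,24,50,85,102),(569,348,40,8,20),(569,348,40,27,40)):
        q=near(n,d,*a);print(n,len(q),rect(q)+(np.median(q[:,2]).round(1),) if len(q)>4 else '')
go(568,348.5,181,np.radians(170))
```

```text
top 0 
top 0 
top 220 (array([568.6, 348.2]), 55.1, 53.7, 91.3, np.float64(12.7))
top 67 (array([569.3, 348.6]), 40.5, 13.8, 173.3, np.float64(32.8))
scene 288 (array([561.5,  24.7]), 75.8, 54.1, 97.3, np.float64(76.6))
scene 76 (array([562. ,  24.9]), 44.3, 14.3, 96.0, np.float64(96.2))
scene 163 (array([567.3, 351.4]), 56.2, 54.1, 78.6, np.float64(14.5))
scene 49 (array([566. , 348.6]), 41.3, 11.7, 169.8, np.float64(35.1))
az total -0.807 t total [ 2.07 12.69  0.06] now [563.8  27.  182.5] yaw 1.700
```

Request:
step_arm(moves=[{"tx": 0,"ty": 0,"tz": 0,"ax": 0,"ay": 0,"az": -0.102},{"tx": 0,"ty": 0,"tz": 0,"ax": 0,"ay": 0,"az": -0.102},{"tx": 0,"ty": 0,"tz": 0,"ax": 0,"ay": 0,"az": -0.102},{"tx": 0,"ty": 0,"tz": 0,"ax": 0,"ay": 0,"az": -0.102},{"tx": 0,"ty": 0,"tz": 0,"ax": 0,"ay": 0,"az": -0.102}])

```text
clock: 25.78
eef_pos: [562.3, 26.9, 179.7]
tcp_rot: [-3.141, -0.001, 2.506]
contact_force: [-0.4, -0.2, -0.2]
opening: 0.401
grasp_force: 0.0
```

Request:
step_arm(moves=[{"tx": 0,"ty": 0,"tz": 0,"ax": 0,"ay": 0,"az": -0.102},{"tx": 0,"ty": 0,"tz": 0,"ax": 0,"ay": 0,"az": -0.102},{"tx": 0,"ty": 0,"tz": 0,"ax": 0,"ay": 0,"az": -0.104},{"tx": 0.14,"ty": 0.98,"tz": 0,"ax": 0,"ay": 0,"az": 0},{"tx": 0.14,"ty": 0.98,"tz": 0,"ax": 0,"ay": 0,"az": 0}])

```text
clock: 26.4
eef_pos: [563.1, 76.7, 179.8]
tcp_rot: [-3.141, -0.002, 2.984]
contact_force: [0.4, 0.2, 0.4]
opening: 0.401
grasp_force: 0.0
```

Request:
step_arm(moves=[{"tx": 0.14,"ty": 0.98,"tz": 0,"ax": 0,"ay": 0,"az": 0},{"tx": 0.14,"ty": 0.98,"tz": 0,"ax": 0,"ay": 0,"az": 0},{"tx": 0.14,"ty": 0.98,"tz": 0,"ax": 0,"ay": 0,"az": 0},{"tx": 0.14,"ty": 0.98,"tz": 0,"ax": 0,"ay": 0,"az": 0},{"tx": 0.14,"ty": 0.98,"tz": 0,"ax": 0,"ay": 0,"az": 0}])

```text
clock: 27.02
eef_pos: [564.9, 200.8, 179.7]
tcp_rot: [-3.141, -0.001, 2.985]
contact_force: [0.2, 0.5, 0.0]
opening: 0.402
grasp_force: 0.0
```

Request:
step_arm(moves=[{"tx": 0.14,"ty": 0.98,"tz": 0,"ax": 0,"ay": 0,"az": 0},{"tx": 0.14,"ty": 0.98,"tz": 0,"ax": 0,"ay": 0,"az": 0},{"tx": 0.14,"ty": 0.98,"tz": 0,"ax": 0,"ay": 0,"az": 0},{"tx": 0.14,"ty": 0.98,"tz": 0,"ax": 0,"ay": 0,"az": 0},{"tx": 0.14,"ty": 0.98,"tz": 0,"ax": 0,"ay": 0,"az": 0}])

```text
clock: 27.65
eef_pos: [567.4, 325.5, 180.8]
tcp_rot: [-3.142, 0.0, 2.985]
contact_force: [0.6, -1.2, 0.2]
opening: 0.398
grasp_force: 0.0
```

Request:
step_arm(moves=[{"tx": 0.14,"ty": 0.98,"tz": 0,"ax": 0,"ay": 0,"az": 0},{"tx": 0,"ty": 0,"tz": 0,"ax": 0,"ay": 0,"az": 0},{"tx": 0,"ty": 0,"tz": 0,"ax": 0,"ay": 0,"az": 0}])

```text
clock: 28.02
eef_pos: [567.6, 348.6, 180.5]
tcp_rot: [-3.141, -0.0, 2.985]
contact_force: [-1.2, 0.7, 0.3]
opening: 0.401
grasp_force: 0.0
```

Run:
```python
from h import *
for n in('top','scene'):
    p,d=grab(n,n+'10')
    for a in((563,24,50,69,82),(563,24,50,85,102),(569,348,40,27,40),(590,-176,45,62,78)):
        q=near(n,d,*a);print(n,len(q),rect(q)+(np.median(q[:,2]).round(1),) if len(q)>4 else '')
go(568,348.5,42,np.radians(171))
```

```text
top 432 (array([564.8,  23.5]), 76.0, 53.8, 97.1, np.float64(74.6))
top 87 (array([566.7,  15.1]), 59.7, 18.8, 107.4, np.float64(95.1))
top 0 
top 103 (array([ 591.8, -177.1]), 53.1, 51.7, 130.9, np.float64(69.2))
scene 300 (array([561.3,  24.7]), 75.9, 56.6, 97.2, np.float64(76.6))
scene 76 (array([561.4,  24.5]), 43.9, 15.0, 96.3, np.float64(97.0))
scene 43 (array([566.8, 348.9]), 40.6, 11.1, 170.1, np.float64(36.0))
scene 96 (array([ 588.6, -175.5]), 54.9, 49.6, 1.5, np.float64(69.7))
az total -0.000 t total [-0.01  0.02  5.55] now [567.7 348.  180.7] yaw 2.984
```

Request:
step_arm(moves=[{"tx": 0,"ty": 0,"tz": 1,"ax": 0,"ay": 0,"az": 0},{"tx": 0,"ty": 0,"tz": 1,"ax": 0,"ay": 0,"az": 0},{"tx": 0,"ty": 0,"tz": 1,"ax": 0,"ay": 0,"az": 0},{"tx": 0,"ty": 0,"tz": 1,"ax": 0,"ay": 0,"az": 0},{"tx": 0,"ty": 0,"tz": 0.8,"ax": 0,"ay": 0,"az": 0}])

```text
clock: 28.75
eef_pos: [567.7, 347.8, 59.8]
tcp_rot: [-3.141, -0.0, 2.984]
contact_force: [-0.8, -0.0, -0.3]
opening: 0.401
grasp_force: 0.0
```

Request:
step_arm(moves=[{"tx": 0,"ty": 0,"tz": 0.4,"ax": 0,"ay": 0,"az": 0},{"tx": 0,"ty": 0,"tz": 0.3,"ax": 0,"ay": 0,"az": 0},{"tx": 0,"ty": 0,"tz": 0,"ax": 0,"ay": 0,"az": 0}])

```text
clock: 29.12
eef_pos: [567.8, 348.6, 43.2]
tcp_rot: [-3.142, -0.0, 2.985]
contact_force: [0.3, -0.5, 0.2]
opening: 0.403
grasp_force: 0.0
```

Request:
step_arm(moves=[{"tx": 0,"ty": 0,"tz": 0,"ax": 0,"ay": 0,"az": 0},{"tx": 0,"ty": 0,"tz": 0,"ax": 0,"ay": 0,"az": 0},{"tx": 0,"ty": 0,"tz": 0,"ax": 0,"ay": 0,"az": 0},{"tx": 0,"ty": 0,"tz": 0,"ax": 0,"ay": 0,"az": 0}], gripper=0)

```text
clock: 29.62
eef_pos: [568.3, 349.0, 44.2]
tcp_rot: [3.141, 0.001, 2.985]
contact_force: [-0.8, -0.3, 5.8]
opening: 0.129
grasp_force: 51.3
```

Run:
```python
from h import *
s=r.sense();print(s['opening'],s['grasp_force'])
go(590.2,-176.4,181,1.70);go(590.2,-176.4,181,2.984)
```

```text
0.1290870343692363 51.28065347671509
az total 0.818 t total [-20.95  -1.84  -5.47] now [568.3 349.   44.2] yaw 2.985
az total 0.001 t total [ -4.16 -20.62  -5.47] now [568.3 349.   44.2] yaw 2.985
```

Request:
step_arm(moves=[{"tx": 0,"ty": 0,"tz": -1,"ax": 0,"ay": 0,"az": 0},{"tx": 0,"ty": 0,"tz": -1,"ax": 0,"ay": 0,"az": 0.102},{"tx": 0,"ty": 0,"tz": -1,"ax": 0,"ay": 0,"az": 0.102},{"tx": 0,"ty": 0,"tz": -1,"ax": 0,"ay": 0,"az": 0.102},{"tx": 0,"ty": 0,"tz": -1,"ax": 0,"ay": 0,"az": 0.102}])

```text
clock: 30.25
eef_pos: [567.5, 348.5, 169.0]
tcp_rot: [-3.141, -0.0, 2.339]
contact_force: [-0.3, 0.3, -0.7]
opening: 0.124
grasp_force: 50.4
```

Request:
step_arm(moves=[{"tx": 0,"ty": 0,"tz": -0.5,"ax": 0,"ay": 0,"az": 0.102},{"tx": 0,"ty": 0,"tz": 0,"ax": 0,"ay": 0,"az": 0.102},{"tx": 0,"ty": 0,"tz": 0,"ax": 0,"ay": 0,"az": 0.102},{"tx": 0,"ty": 0,"tz": 0,"ax": 0,"ay": 0,"az": 0.104},{"tx": -1,"ty": -0.09,"tz": 0,"ax": 0,"ay": 0,"az": 0}])

```text
clock: 30.88
eef_pos: [568.5, 323.9, 180.6]
tcp_rot: [3.142, -0.0, 1.701]
contact_force: [0.5, -0.0, -0.9]
opening: 0.122
grasp_force: 50.4
```

Request:
step_arm(moves=[{"tx": -1,"ty": -0.09,"tz": 0,"ax": 0,"ay": 0,"az": 0},{"tx": -1,"ty": -0.09,"tz": 0,"ax": 0,"ay": 0,"az": 0},{"tx": -1,"ty": -0.09,"tz": 0,"ax": 0,"ay": 0,"az": 0},{"tx": -1,"ty": -0.09,"tz": 0,"ax": 0,"ay": 0,"az": 0},{"tx": -1,"ty": -0.09,"tz": 0,"ax": 0,"ay": 0,"az": 0}])

```text
clock: 31.5
eef_pos: [573.7, 196.0, 180.9]
tcp_rot: [3.141, 0.0, 1.7]
contact_force: [0.2, -0.6, -0.8]
opening: 0.123
grasp_force: 50.4
```

Request:
step_arm(moves=[{"tx": -1,"ty": -0.09,"tz": 0,"ax": 0,"ay": 0,"az": 0},{"tx": -1,"ty": -0.09,"tz": 0,"ax": 0,"ay": 0,"az": 0},{"tx": -1,"ty": -0.09,"tz": 0,"ax": 0,"ay": 0,"az": 0},{"tx": -1,"ty": -0.09,"tz": 0,"ax": 0,"ay": 0,"az": 0},{"tx": -1,"ty": -0.09,"tz": 0,"ax": 0,"ay": 0,"az": 0}])

```text
clock: 32.12
eef_pos: [578.4, 70.7, 180.9]
tcp_rot: [3.141, 0.0, 1.7]
contact_force: [0.8, 1.6, -0.8]
opening: 0.126
grasp_force: 50.4
```

Request:
step_arm(moves=[{"tx": -1,"ty": -0.09,"tz": 0,"ax": 0,"ay": 0,"az": 0},{"tx": -1,"ty": -0.09,"tz": 0,"ax": 0,"ay": 0,"az": 0},{"tx": -1,"ty": -0.09,"tz": 0,"ax": 0,"ay": 0,"az": 0},{"tx": -1,"ty": -0.09,"tz": 0,"ax": 0,"ay": 0,"az": 0},{"tx": -1,"ty": -0.09,"tz": 0,"ax": 0,"ay": 0,"az": 0}])

```text
clock: 32.75
eef_pos: [583.0, -54.7, 180.9]
tcp_rot: [3.141, 0.0, 1.7]
contact_force: [0.9, -0.7, 0.1]
opening: 0.126
grasp_force: 50.4
```

Request:
step_arm(moves=[{"tx": -1,"ty": -0.09,"tz": 0,"ax": 0,"ay": 0,"az": 0},{"tx": -1,"ty": -0.09,"tz": 0,"ax": 0,"ay": 0,"az": 0},{"tx": -1,"ty": -0.09,"tz": 0,"ax": 0,"ay": 0,"az": 0},{"tx": -1,"ty": -0.09,"tz": 0,"ax": 0,"ay": 0,"az": 0},{"tx": -0.95,"ty": -0.09,"tz": 0,"ax": 0,"ay": 0,"az": 0}])

```text
clock: 33.38
eef_pos: [587.7, -178.7, 180.9]
tcp_rot: [3.142, 0.0, 1.7]
contact_force: [0.7, -0.5, -0.4]
opening: 0.125
grasp_force: 50.4
```

Request:
step_arm(moves=[{"tx": 0,"ty": 0,"tz": 0,"ax": 0,"ay": 0,"az": 0},{"tx": 0,"ty": 0,"tz": 0,"ax": 0,"ay": 0,"az": 0}])

```text
clock: 33.62
eef_pos: [587.9, -176.9, 180.7]
tcp_rot: [-3.141, -0.0, 1.699]
contact_force: [-0.1, 0.1, -0.2]
opening: 0.124
grasp_force: 50.4
```

Run:
```python
from h import *
s=r.sense();print(s['opening'],s['grasp_force'])
go(590.2,-176.4,118,1.70)
for n in('top','scene'):
    p,d=grab(n,n+'11')
    for a in((590,-176,50,140,156),(590,-176,45,62,78),(563,24,50,69,82)):
        q=near(n,d,*a);print(n,len(q),rect(q)+(np.median(q[:,2]).round(1),) if len(q)>4 else '')
```

```text
0.12436116067006411 50.40194571018219
az total -0.000 t total [0.01 0.09 2.51] now [ 587.9 -176.9  180.7] yaw 1.699
top 0 
top 0 
top 441 (array([565. ,  23.5]), 75.6, 53.7, 97.4, np.float64(74.5))
scene 131 (array([ 589.7, -175.1]), 54.2, 50.4, 113.0, np.float64(150.6))
scene 77 (array([ 589.6, -175.6]), 49.5, 49.2, 93.1, np.float64(70.2))
scene 292 (array([561.8,  24.6]), 75.9, 54.2, 97.3, np.float64(76.8))
```

Request:
step_arm(moves=[{"tx": 0,"ty": 0.097,"tz": 0,"ax": 0,"ay": 0,"az": 0},{"tx": 0,"ty": 0,"tz": 0.8,"ax": 0,"ay": 0,"az": 0},{"tx": 0,"ty": 0,"tz": 0.8,"ax": 0,"ay": 0,"az": 0},{"tx": 0,"ty": 0,"tz": 0.6,"ax": 0,"ay": 0,"az": 0},{"tx": 0,"ty": 0,"tz": 0.34,"ax": 0,"ay": 0,"az": 0}])

```text
clock: 34.35
eef_pos: [590.6, -176.2, 116.4]
tcp_rot: [-3.141, -0.0, 1.7]
contact_force: [-0.5, 0.9, 0.1]
opening: 0.121
grasp_force: 50.4
```

Request:
step_arm(moves=[{"tx": 0,"ty": 0,"tz": 0,"ax": 0,"ay": 0,"az": 0},{"tx": 0,"ty": 0,"tz": 0,"ax": 0,"ay": 0,"az": 0}])

```text
clock: 34.6
eef_pos: [591.1, -176.7, 117.9]
tcp_rot: [3.141, 0.0, 1.7]
contact_force: [-0.2, 0.2, -0.9]
opening: 0.128
grasp_force: 50.4
```

Request:
step_arm(moves=[{"tx": 0,"ty": 0,"tz": 0.1,"ax": 0,"ay": 0,"az": 0},{"tx": 0,"ty": 0,"tz": 0.06,"ax": 0,"ay": 0,"az": 0},{"tx": 0,"ty": 0,"tz": 0.06,"ax": 0,"ay": 0,"az": 0},{"tx": 0,"ty": 0,"tz": 0,"ax": 0,"ay": 0,"az": 0}])

```text
clock: 35.1
eef_pos: [590.6, -176.5, 111.6]
tcp_rot: [-3.141, -0.0, 1.7]
contact_force: [0.2, 0.2, -1.3]
opening: 0.125
grasp_force: 50.4
```

Already below rim contact height with no force, so it is going in.

Request:
step_arm(moves=[{"tx": 0,"ty": 0,"tz": 0.08,"ax": 0,"ay": 0,"az": 0},{"tx": 0,"ty": 0,"tz": 0.06,"ax": 0,"ay": 0,"az": 0},{"tx": 0,"ty": 0,"tz": 0.06,"ax": 0,"ay": 0,"az": 0},{"tx": 0,"ty": 0,"tz": 0,"ax": 0,"ay": 0,"az": 0}])

```text
clock: 35.6
eef_pos: [590.6, -176.5, 106.6]
tcp_rot: [-3.141, -0.0, 1.7]
contact_force: [-0.7, -0.2, -0.1]
opening: 0.122
grasp_force: 50.4
```

Request:
step_arm(moves=[{"tx": 0,"ty": 0,"tz": 0.05,"ax": 0,"ay": 0,"az": 0},{"tx": 0,"ty": 0,"tz": 0.03,"ax": 0,"ay": 0,"az": 0},{"tx": 0,"ty": 0,"tz": 0,"ax": 0,"ay": 0,"az": 0}])

```text
clock: 35.98
eef_pos: [590.9, -176.6, 106.2]
tcp_rot: [3.141, 0.0, 1.7]
contact_force: [-4.7, 1.0, 12.5]
opening: 0.129
grasp_force: 52.1
```

Request:
step_arm(moves=[{"tx": 0,"ty": 0,"tz": 0,"ax": 0,"ay": 0,"az": 0},{"tx": 0,"ty": 0,"tz": 0,"ax": 0,"ay": 0,"az": 0},{"tx": 0,"ty": 0,"tz": 0,"ax": 0,"ay": 0,"az": 0}], gripper=0.4)

```text
clock: 36.35
eef_pos: [590.6, -176.5, 104.6]
tcp_rot: [-3.141, -0.0, 1.7]
contact_force: [0.6, 0.3, -0.2]
opening: 0.399
grasp_force: 0.0
```

Request:
step_arm(moves=[{"tx": 0,"ty": 0,"tz": -0.6,"ax": 0,"ay": 0,"az": 0},{"tx": 0,"ty": 0,"tz": -1,"ax": 0,"ay": 0,"az": 0},{"tx": 0,"ty": 0,"tz": -1,"ax": 0,"ay": 0,"az": 0},{"tx": 0,"ty": 0,"tz": -0.8,"ax": 0,"ay": 0,"az": 0}])

```text
clock: 36.85
eef_pos: [591.1, -176.7, 192.0]
tcp_rot: [3.14, 0.001, 1.7]
contact_force: [0.5, -0.2, -0.0]
opening: 0.4
grasp_force: 0.0
```

Run:
```python
from h import *
for n in('top','scene'):
    p,d=grab(n,n+'12')
    for a in((590,-176,45,69,82),(590,-176,45,85,102),(563,24,50,69,82),):
        q=near(n,d,*a);print(n,len(q),rect(q)+(np.median(q[:,2]).round(1),) if len(q)>4 else '')
    W=world(n,d);q=W[(W[...,2]>119)&(W[...,2]<135)&(W[...,0]>640)&(W[...,0]<720)&(W[...,1]>-250)&(W[...,1]<125)];print('bar',len(q),rect(q),np.percentile(q[:,2],[5,50,95]),np.polyfit(q[:,1],q[:,0],1))
go(*st(91,0),187,SY+np.pi/2)
```

```text
top 0 
top 0 
top 429 (array([564.9,  23.2]), 76.0, 53.6, 97.1, np.float64(74.5))
bar 504 (array([660.3, -20.7]), 268.3, 16.4, 97.3) [123.6486242  129.57832351 134.08075319] [-1.26804650e-01  6.56500446e+02]
scene 166 (array([ 589.2, -176.9]), 54.9, 53.2, 154.4, np.float64(76.3))
scene 72 (array([ 589.7, -176.8]), 39.2, 12.6, 94.8, np.float64(96.7))
scene 296 (array([561.3,  24.8]), 76.2, 56.1, 96.9, np.float64(76.6))
bar 560 (array([663.3, -63.4]), 354.6, 16.1, 97.5) [125.33699945 131.39651055 134.45238048] [-1.25772801e-01  6.56942998e+02]
az total -0.000 t total [4.11 3.5  0.24] now [ 592.2 -177.   193. ] yaw 1.700
```

Request:
step_arm(moves=[{"tx": 0.82,"ty": 0.7,"tz": 0,"ax": 0,"ay": 0,"az": 0},{"tx": 0.82,"ty": 0.7,"tz": 0,"ax": 0,"ay": 0,"az": 0},{"tx": 0.82,"ty": 0.7,"tz": 0,"ax": 0,"ay": 0,"az": 0},{"tx": 0.82,"ty": 0.7,"tz": 0,"ax": 0,"ay": 0,"az": 0},{"tx": 0.82,"ty": 0.7,"tz": 0,"ax": 0,"ay": 0,"az": 0}])

```text
clock: 37.58
eef_pos: [664.5, -62.7, 189.3]
tcp_rot: [-3.141, -0.0, 1.7]
contact_force: [0.6, -0.5, 0.4]
opening: 0.405
grasp_force: 0.0
```

Request:
step_arm(moves=[{"tx": 0,"ty": 0,"tz": 0,"ax": 0,"ay": 0,"az": 0},{"tx": 0,"ty": 0,"tz": 0.8,"ax": 0,"ay": 0,"az": 0},{"tx": 0,"ty": 0,"tz": 0.8,"ax": 0,"ay": 0,"az": 0},{"tx": 0,"ty": 0,"tz": 0.8,"ax": 0,"ay": 0,"az": 0},{"tx": 0,"ty": 0,"tz": 0.04,"ax": 0,"ay": 0,"az": 0}])

```text
clock: 38.2
eef_pos: [662.6, -63.9, 126.0]
tcp_rot: [-3.137, -0.001, 1.699]
contact_force: [-0.1, 0.2, 0.3]
opening: 0.4
grasp_force: 0.0
```

Request:
step_arm(moves=[{"tx": 0,"ty": 0,"tz": 0,"ax": 0,"ay": 0,"az": 0},{"tx": 0,"ty": 0,"tz": 0,"ax": 0,"ay": 0,"az": 0},{"tx": 0,"ty": 0,"tz": 0,"ax": 0,"ay": 0,"az": 0},{"tx": 0,"ty": 0,"tz": 0,"ax": 0,"ay": 0,"az": 0}], gripper=0, newtons=25)

```text
clock: 38.7
eef_pos: [664.5, -63.8, 129.1]
tcp_rot: [3.141, 0.0, 1.7]
contact_force: [1.8, -1.4, -2.9]
opening: 0.154
grasp_force: 24.6
```

Run:
```python
from h import *
s=r.sense();print(s['opening'],s['grasp_force'],s['eef_pos'],tost(s['eef_pos'][:2]))
p0=tost(s['eef_pos'][:2]);a0=np.arccos(np.clip((p0[0]-55)/83,-1,1));z0=83*np.sin(a0);a1=np.pi-np.arctan2(62,55)
print(np.degrees(a0),z0+50)
pr=(p0[0],z0)
for a in np.linspace(a0,a1,9)[1:]:
    q=(55+83*np.cos(a),83*np.sin(a));print('ty %.3f tz %.3f'%((q[0]-pr[0])/25,-(q[1]-pr[1])/25));pr=q
```

```text
0.15408062314441429 24.62019056081772 [664.54970872 -63.78191859 129.12870812] [89.81726545  0.15127306]
65.19791439588549 125.34426339675147
ty -0.449 tz -0.169
ty -0.469 tz -0.103
ty -0.479 tz -0.034
ty -0.479 tz 0.036
ty -0.469 tz 0.104
ty -0.449 tz 0.171
ty -0.420 tz 0.234
ty -0.381 tz 0.292
```

Request:
step_arm(moves=[{"tx": 0,"ty": -0.45,"tz": -0.17,"ax": 0,"ay": 0,"az": 0},{"tx": 0,"ty": -0.47,"tz": -0.1,"ax": 0,"ay": 0,"az": 0},{"tx": 0,"ty": -0.48,"tz": -0.035,"ax": 0,"ay": 0,"az": 0},{"tx": 0,"ty": -0.48,"tz": 0.035,"ax": 0,"ay": 0,"az": 0},{"tx": 0,"ty": -0.47,"tz": 0.105,"ax": 0,"ay": 0,"az": 0}])

```text
clock: 39.33
eef_pos: [608.0, -71.1, 134.9]
tcp_rot: [3.136, 0.001, 1.7]
contact_force: [4.8, -0.2, 6.2]
opening: 0.153
grasp_force: 26.3
```

Request:
step_arm(moves=[{"tx": 0,"ty": -0.45,"tz": 0.17,"ax": 0,"ay": 0,"az": 0},{"tx": 0,"ty": -0.42,"tz": 0.23,"ax": 0,"ay": 0,"az": 0},{"tx": 0,"ty": 0,"tz": 0,"ax": 0,"ay": 0,"az": 0}])

```text
clock: 39.7
eef_pos: [582.8, -74.3, 122.1]
tcp_rot: [-3.139, -0.0, 1.7]
contact_force: [-0.5, -1.8, -0.9]
opening: 0.152
grasp_force: 26.0
```

Run:
```python
from h import *
s=r.sense();print(s['opening'],s['grasp_force'],s['eef_pos'],tost(s['eef_pos'][:2]),s['contact_force'])
n='scene';p,d=grab(n,n+'13')
W=world(n,d);S=(W[...,:2]-S0)@np.array([[np.cos(SY),-np.sin(SY)],[np.sin(SY),np.cos(SY)]])
m=(W[...,2]>108)&(W[...,2]<136)&(np.abs(S[...,1])<150)&(np.abs(S[...,1])>55)&(S[...,0]<60)&(S[...,0]>-20)
print(m.sum(),np.median(S[m],0),np.median(W[m][:,2]))
```

```text
0.15210794337629993 26.031536757946014 [582.76734164 -74.30603276 122.08937696] [7.36059086 0.24802128] [-0.53103978 -1.8137232  -0.94366546]
303 [  7.92264118 -57.10678544] 124.87950899739201
```

Request:
step_arm(moves=[{"tx": 0,"ty": -0.16,"tz": 0.12,"ax": 0,"ay": 0,"az": 0},{"tx": 0,"ty": -0.15,"tz": 0.13,"ax": 0,"ay": 0,"az": 0},{"tx": 0,"ty": -0.02,"tz": 0.06,"ax": 0,"ay": 0,"az": 0},{"tx": 0,"ty": 0,"tz": 0.04,"ax": 0,"ay": 0,"az": 0},{"tx": 0,"ty": 0,"tz": 0,"ax": 0,"ay": 0,"az": 0}])

```text
clock: 40.38
eef_pos: [575.1, -75.3, 114.9]
tcp_rot: [-3.139, -0.0, 1.7]
contact_force: [-6.7, -3.0, 16.3]
opening: 0.153
grasp_force: 27.9
```

```bash
cat >> h.py <<'E'
def bar(n,tag):
    p,d=grab(n,tag);W=world(n,d);S=(W[...,:2]-S0)@np.array([[np.cos(SY),-np.sin(SY)],[np.sin(SY),np.cos(SY)]])
    m=(W[...,2]>106)&(W[...,2]<136)&(np.abs(S[...,1])<150)&(np.abs(S[...,1])>60)&(S[...,0]<60)&(S[...,0]>-25)
    print(n,m.sum(),np.median(S[m],0),np.percentile(W[m][:,2],[5,50,95]));return p,d
E
python3 - <<'E'
from h import *
s=r.sense();print(s['opening'],s['grasp_force'],tost(s['eef_pos'][:2]),s['eef_pos'][2],s['contact_force'])
bar('scene','scene14')
E
```

```text
0.1530349513826736 27.913835048675537 [-0.33802949  0.25058787] 114.87502316773369 [-6.69059043 -3.0178557  16.27959274]
scene 277 [  0.43988745 -62.41026577] [112.08265979 118.6150844  122.22729665]
```

Request:
step_arm(moves=[{"tx": 0,"ty": 0,"tz": 0,"ax": 0,"ay": 0,"az": 0},{"tx": 0,"ty": 0,"tz": 0,"ax": 0,"ay": 0,"az": 0},{"tx": 0,"ty": 0,"tz": 0,"ax": 0,"ay": 0,"az": 0}], gripper=0.45)

```text
clock: 40.8
eef_pos: [575.9, -74.9, 113.7]
tcp_rot: [-3.141, -0.0, 1.7]
contact_force: [0.4, 0.5, -0.3]
opening: 0.45
grasp_force: 0.0
```

Request:
step_arm(moves=[{"tx": 0,"ty": 0,"tz": -0.7,"ax": 0,"ay": 0,"az": 0},{"tx": 0,"ty": 0,"tz": -1,"ax": 0,"ay": 0,"az": 0},{"tx": 0,"ty": 0,"tz": -1,"ax": 0,"ay": 0,"az": 0},{"tx": 0,"ty": 0,"tz": 0,"ax": 0,"ay": 0,"az": 0}])

```text
clock: 41.3
eef_pos: [577.8, -75.3, 184.5]
tcp_rot: [3.137, 0.001, 1.7]
contact_force: [0.4, -0.8, -0.4]
opening: 0.449
grasp_force: 0.0
```

Run:
```python
from h import *
bar('scene','scene15')
R=np.array([[np.cos(SY),-np.sin(SY)],[np.sin(SY),np.cos(SY)]])
for n,f in(('top','top0'),('scene','scene0'),('scene','scene15')):
    z=np.load(f+'.npz');p,d=z['p'].astype(int),z['d'];W=world(n,d);S=(W[...,:2]-S0)@R
    reg=(S[...,1]>170)&(S[...,1]<280)&(S[...,0]<40)&(S[...,0]>-180)&(d>0)
    y=reg&(p[...,0]-p[...,2]>60)
    v,u=np.where(y);print(f,'yellow n',y.sum(),'uv',u.mean().round(1),v.mean().round(1),'S',S[y].mean(0).round(1),'z',W[y][:,2].round(0)[:12], 'sx range',S[y][:,0].min().round(1),S[y][:,0].max().round(1))
    h=reg&(W[...,2]>80)&(W[...,2]<90)&(S[...,0]<-5);h2=h
    q=S[h];print('  handle top',len(q),rect(q) if len(q)>4 else '')
    b=reg&(W[...,2]>84)&(W[...,2]<96);print('  housing',rect(S[b]))
    if f!='scene0': 
        crop(p.astype(np.uint8),*( (205,175,255,260) if n=='top' else (285,190,350,260)),7,f+'_pump')
a=cv2.imread('pics/top0_pump.png');b=cv2.imread('pics/scene15_pump.png')
hh=max(a.shape[0],b.shape[0]);f=lambda i:cv2.copyMakeBorder(i,0,hh-i.shape[0],0,0,cv2.BORDER_CONSTANT)
cv2.imwrite('pics/pump.png',cv2.convertScaleAbs(np.hstack([f(a),f(b)])[:600,:800],alpha=1.7))
```

```text
scene 275 [  0.83912931 -62.09341432] [112.82792663 118.88766422 122.80745397]
top0 yellow n 15 uv 219.1 233.5 S [-102.5  265.7] z [28. 25. 30. -6. 28. 32. 25. 36. 28. 30. 31. 35.] sx range -106.3 -95.0
  handle top 109 (array([-36.3, 212. ]), 84.5, 23.9, 104.9)
  housing (array([ -0.4, 218.7]), 93.4, 83.8, 9.8)
scene0 yellow n 2 uv 328.5 208.0 S [-105.9  267.6] z [30. 27.] sx range -106.5 -105.2
  handle top 78 (array([-37.4, 211.7]), 90.6, 24.4, 104.0)
  housing (array([ -4.4, 219.2]), 97.7, 88.8, 90.1)
scene15 yellow n 2 uv 328.5 208.0 S [-104.5  267. ] z [28. 34.] sx range -106.4 -102.5
  handle top 75 (array([-36.8, 211.3]), 91.6, 24.7, 105.4)
  housing (array([ -3.8, 218.3]), 97.0, 89.7, 91.6)
```

View pics/pump.png

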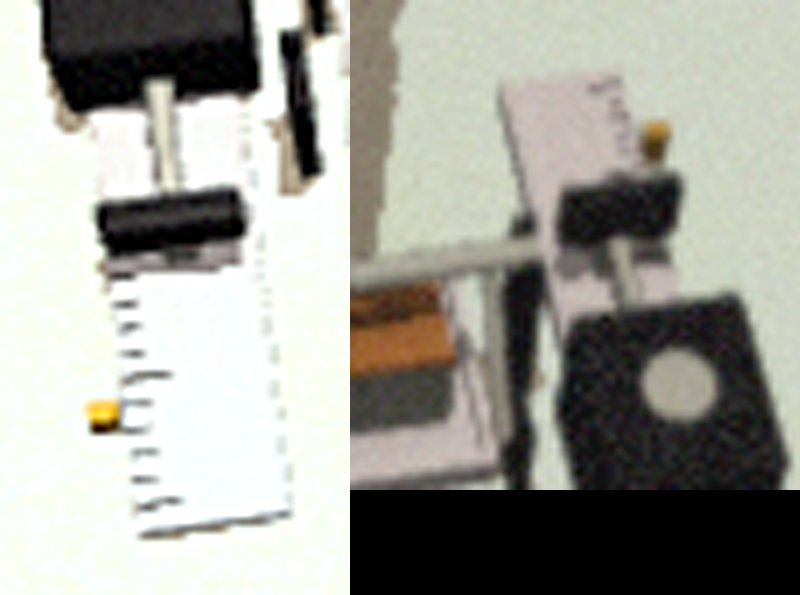

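Run:
```python
from h import *
R=np.array([[np.cos(SY),-np.sin(SY)],[np.sin(SY),np.cos(SY)]])
def onplane(n,u,v,z):
    i=eyes.camera_info(n);K=np.array(i['intrinsics']);T=np.array(i['cam_to_world'])
    D=T[:3,:3]@np.array([(u-K[0,2])/K[0,0],-(v-K[1,2])/K[1,1],-1]);o=T[:3,3];return ((o+D*(z-o[2])/D[2])[:2]-S0)@R
for n,f in(('top','top0'),('scene','scene15'),('scene','scene0')):
    z=np.load(f+'.npz');p,d=z['p'].astype(int),z['d'];W=world(n,d);S=(W[...,:2]-S0)@R
    h=(S[...,1]>188)&(S[...,1]<250)&(S[...,0]<-22)&(S[...,0]>-80)&(d>0)&(W[...,2]>79)&(W[...,2]<92)
    print(f,'handle top',h.sum(),rect(S[h]),S[h].mean(0).round(1))
    k=(S[...,1]>180)&(S[...,1]<260)&(S[...,0]<100)&(S[...,0]>-80)&(W[...,2]>82)&(W[...,2]<98)&(S[...,0]>-15);print(' housing',rect(S[k]))
    if n=='top':
        q=p[222:245,212:228];w=np.clip(q[...,0]-q[...,2]-40,0,None);print(w.astype(int))
for u in(219.3,):
    for v in(231.5,232.5,233.5):print(u,v,onplane('top',u,v,30))
print(onplane('scene',328.5,208,30),onplane('scene',328.7,207.7,30))
```

```text
top0 handle top 103 (array([-39.6, 224.8]), 48.6, 14.0, 90.3) [-39.9 225.4]
 housing (array([ 59.8, 223.7]), 80.3, 72.1, 180.0)
[[ 0  0  0  0  0  0  0  0  0  0  0  0  0  0  0  0]
 [ 0  0  0  0  0  0  0  0  0  0  0  0  0  0  0  0]
 [ 0  0  0  0  0  0  0  0  0  0  0  0  0  0  0  0]
 [ 0  0  0  0  0  0  0  0  0  0  0  0  0  0  0  0]
 [ 0  0  0  0  0  0  0  0  0  0  0  0  0  0  0  0]
 [ 0  0  0  0  0  0  0  0  0  0  0  0  0  0  0  0]
 [ 0  0  0  0  0  0  0  0  0  0  0  0  0  0  0  0]
 [ 0  0  0  0  0  0  0  0  0  0  0  0  0  0  0  0]
 [ 0  0  0  0  0  0  0  0  0  0  0  0  0  0  0  0]
 [ 0  0  0  0  0  0  0  0  0  0  0  0  0  0  0  0]
 [ 0  0  0  0  0  0 23 32 36 16  0  0  0  0  0  0]
 [ 0  0  0  0  0 23 80 77 84 69  0  0  0  0  0  0]
 [ 0  0  0  0  0  7 85 77 76 61  0  0  0  0  0  0]
 [ 0  0  0  0  0  0 39 26 21  5  0  0  0  0  0  0]
 [ 0  0  0  0  0  0  0  0  0  0  0  0  0  0  0  0]
 [ 0  0  0  0  0  0  0  0  0  0  0  0  0  0  0  0]
 [ 0  0  0  0  0  0  0  0  0  0  0  0  0  0  0  0]
 [ 0  0  0  0  0  0  0  0  0  0  0  0  0  0  0  0]
 [ 0  0  0  0  0  0  0  0  0  0  0  0  0  0  0  0]
 [ 0  0  0  0  0  0  0  0  0  0  0  0  0  0  0  0]
 [ 0  0  0  0  0  0  0  0  0  0  0  0  0  0  0  0]
 [ 0  0  0  0  0  0  0  0  0  0  0  0  0  0  0  0]
 [ 0  0  0  0  0  0  0  0  0  0  0  0  0  0  0  0]]
scene15 handle top 69 (array([-40.8, 225.4]), 48.5, 16.6, 90.9) [-40.5 224.9]
 housing (array([ 55.3, 220.4]), 88.9, 78.9, 0.1)
scene0 handle top 72 (array([-41.6, 225.7]), 48.4, 15.5, 91.5) [-40.1 225. ]
 housing (array([ 55.6, 220.4]), 88.7, 79.1, 0.2)
219.3 231.5 [-97.97759303 264.3528113 ]
219.3 232.5 [-100.69588895  264.65235897]
219.3 233.5 [-103.41216638  264.95168421]
[-104.96253912  267.23890814] [-106.03005891  268.18875053]
```

Request:
step_arm(moves=[{"tx": 1,"ty": -0.19,"tz": 0,"ax": 0,"ay": 0,"az": 0},{"tx": 1,"ty": -0.19,"tz": 0,"ax": 0,"ay": 0,"az": 0},{"tx": 1,"ty": -0.19,"tz": 0,"ax": 0,"ay": 0,"az": 0},{"tx": 1,"ty": -0.19,"tz": 0,"ax": 0,"ay": 0,"az": 0},{"tx": 1,"ty": -0.19,"tz": 0,"ax": 0,"ay": 0,"az": 0}])

```text
clock: 41.98
eef_pos: [535.7, 46.6, 180.8]
tcp_rot: [-3.14, -0.0, 1.7]
contact_force: [-0.8, 0.6, 0.1]
opening: 0.452
grasp_force: 0.0
```

Request:
step_arm(moves=[{"tx": 1,"ty": -0.19,"tz": 0,"ax": 0,"ay": 0,"az": 0},{"tx": 1,"ty": -0.19,"tz": 0,"ax": 0,"ay": 0,"az": 0},{"tx": 1,"ty": -0.19,"tz": 0,"ax": 0,"ay": 0,"az": 0},{"tx": 0.85,"ty": -0.17,"tz": 0,"ax": 0,"ay": 0,"az": 0},{"tx": 0,"ty": 0,"tz": 0,"ax": 0,"ay": 0,"az": 0}])

```text
clock: 42.6
eef_pos: [505.0, 139.7, 180.9]
tcp_rot: [-3.14, 0.0, 1.702]
contact_force: [0.2, -0.1, -0.4]
opening: 0.452
grasp_force: 0.0
```

Run:
```python
from h import *
s=r.sense();print(tost(s['eef_pos'][:2]),s['eef_pos'][2])
bar('scene','scene16')
for f in('top0','top10','top3','top5'):
    p=np.load(f+'.npz')['p'].astype(int)
    q=p[227:242,216:223];print(f,(q[...,0]-q[...,2])[:,1:5].mean(1).round(0), q[:,1:5,0].mean(1).round(0))
for f in('scene0','scene15','scene16'):
    p=np.load(f+'.npz')['p'].astype(int);q=p[202:218,326:332];print(f,(q[...,0]-q[...,2])[:,1:5].mean(1).round(0), q[:,1:5,0].mean(1).round(0))
```

```text
[-42.21862796 222.52157212] 180.94721300743555
scene 278 [  0.60829596 -62.40887109] [112.51257718 118.7355739  122.60040044]
top0 [  5.   2.   2.   2.  -7.  59. 106. 101.  52.  20.  -4.  -1.   2.   2.
  -0.] [147. 148. 148. 148. 147. 149. 152. 156.  89.  59. 147. 150. 148. 147.
 147.]
top10 [  6.   2.   1.   1.  -6.  59. 105. 101.  55.  23.   1.   5.   8.  14.
  19.] [148. 148. 149. 148. 148. 149. 153. 159.  88.  45.  96.  90.  74.  81.
 104.]
top3 [  6.   2.   1.   1.  -7.  60. 106. 102.  55.  20.  -3.  -2.   1.   2.
  -0.] [150. 150. 149. 148. 149. 150. 153. 158.  90.  60. 148. 152. 149. 148.
 149.]
top5 [  6.   2.   1.   2.  -7.  60. 105. 104.  54.  20.  -3.  -2.   2.   2.
   1.] [150. 150. 150. 150. 150. 152. 155. 159.  91.  59. 150. 153. 150. 150.
 150.]
scene0 [ 7.  6.  6.  6.  8. 29. 53. 40. 25. 18. 17. 13.  8.  5.  2. -1.] [120. 120. 119. 119. 119. 112. 102.  78.  62.  64.  69.  84.  78.  51.
  22.  16.]
scene15 [ 6.  5.  6.  7.  8. 30. 53. 40. 27. 20. 17. 13.  8.  2. -0. -1.] [122. 121. 122. 121. 120. 112. 104.  80.  62.  61.  69.  84.  78.  50.
  23.  14.]
scene16 [ 0.  2.  0. -0. -2. -0.  2.  6. 10. 20. 20. 18. 13.  7.  1. -3.] [35. 26. 20. 13. 11. 16. 14. 27. 35. 46. 54. 60. 51. 34. 16. 15.]
```

Request:
step_arm(moves=[{"tx": 0,"ty": 0.08,"tz": 1,"ax": 0,"ay": 0,"az": 0},{"tx": 0,"ty": 0,"tz": 1,"ax": 0,"ay": 0,"az": 0},{"tx": 0,"ty": 0,"tz": 1,"ax": 0,"ay": 0,"az": 0},{"tx": 0,"ty": 0,"tz": 0.87,"ax": 0,"ay": 0,"az": 0},{"tx": 0,"ty": 0,"tz": 0,"ax": 0,"ay": 0,"az": 0}])

```text
clock: 43.28
eef_pos: [506.8, 138.1, 83.4]
tcp_rot: [-3.138, 0.001, 1.699]
contact_force: [-0.1, 0.1, 0.6]
opening: 0.449
grasp_force: 0.0
```

Request:
step_arm(moves=[{"tx": 0,"ty": 0,"tz": 0,"ax": 0,"ay": 0,"az": 0},{"tx": 0,"ty": 0,"tz": 0,"ax": 0,"ay": 0,"az": 0},{"tx": 0,"ty": 0,"tz": 0,"ax": 0,"ay": 0,"az": 0},{"tx": 0,"ty": 0,"tz": 0,"ax": 0,"ay": 0,"az": 0},{"tx": 0,"ty": 0,"tz": 0,"ax": 0,"ay": 0,"az": 0}], gripper=0, newtons=50)

```text
clock: 43.9
eef_pos: [507.3, 138.8, 85.8]
tcp_rot: [-3.141, 0.0, 1.7]
contact_force: [-4.5, -2.0, 5.5]
opening: 0.151
grasp_force: 49.7
```

Run:
```python
from h import *
s=r.sense();print(tost(s['eef_pos'][:2]),s['eef_pos'][2],s['tcp_rot'],s['contact_force'],s['opening'],s['grasp_force'])
```

```text
[-40.06170985 221.27638046] 85.76074965622769 [-3.14066335e+00  3.48188179e-04  1.69985578e+00] [-4.51841397 -2.01199505  5.48054192] 0.15143939016977084 49.726887345314026
```

Request:
step_arm(moves=[{"tx": 0,"ty": -0.5,"tz": 0,"ax": 0,"ay": 0,"az": 0},{"tx": 0,"ty": -0.5,"tz": 0,"ax": 0,"ay": 0,"az": 0},{"tx": 0,"ty": -0.5,"tz": 0,"ax": 0,"ay": 0,"az": 0},{"tx": 0,"ty": -0.5,"tz": 0,"ax": 0,"ay": 0,"az": 0},{"tx": 0,"ty": -0.4,"tz": 0,"ax": 0,"ay": 0,"az": 0}])

```text
clock: 44.52
eef_pos: [451.3, 131.7, 85.9]
tcp_rot: [3.134, -0.0, 1.7]
contact_force: [12.3, -3.9, -12.6]
opening: 0.151
grasp_force: 49.5
```

Request:
step_arm(moves=[{"tx": 0,"ty": 0,"tz": 0,"ax": 0,"ay": 0,"az": 0},{"tx": 0,"ty": 0,"tz": 0,"ax": 0,"ay": 0,"az": 0}])

```text
clock: 44.78
eef_pos: [451.0, 131.6, 85.9]
tcp_rot: [3.135, -0.0, 1.7]
contact_force: [9.2, -3.1, -7.8]
opening: 0.156
grasp_force: 50.0
```

Run:
```python
from h import *
s=r.sense();print(tost(s['eef_pos'][:2]),s['eef_pos'][2],s['contact_force'],s['opening'],s['grasp_force'])
for n in('top','scene'):grab(n,n+'17')
a=np.load('top17.npz')['p'];b=np.load('scene17.npz')['p']
crop(a,200,195,250,260,8,'a');crop(b,300,180,350,245,8,'b')
cv2.imwrite('pics/pull.png',cv2.convertScaleAbs(np.hstack([cv2.imread('pics/a.png'),cv2.imread('pics/b.png')]),alpha=1.8))
```

```text
[-96.80321225 221.43127402] 85.88086113681626 [ 9.15364025 -3.05002371 -7.78389117] 0.15563461482930097 49.97260272502899
```

View pics/pull.png

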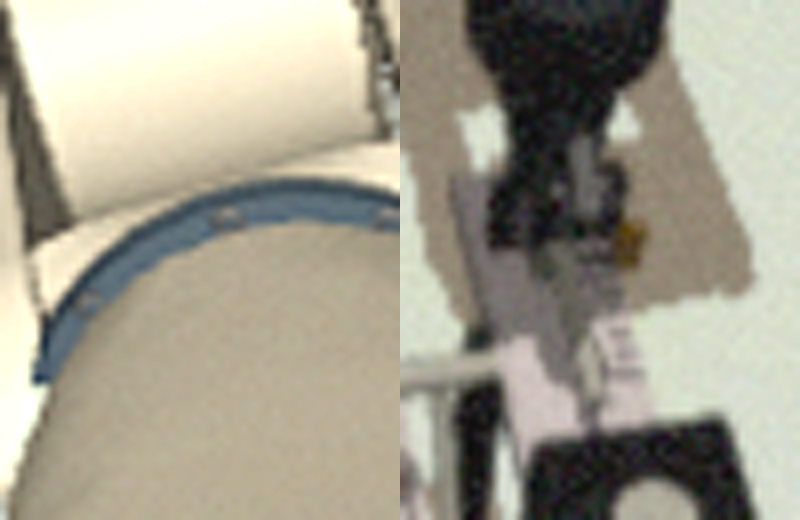

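Request:
step_arm(moves=[{"tx": 0,"ty": -0.13,"tz": 0,"ax": 0,"ay": 0,"az": 0},{"tx": 0,"ty": -0.13,"tz": 0,"ax": 0,"ay": 0,"az": 0},{"tx": 0,"ty": 0,"tz": 0,"ax": 0,"ay": 0,"az": 0}])

```text
clock: 45.25
eef_pos: [444.7, 130.8, 85.9]
tcp_rot: [3.135, -0.0, 1.7]
contact_force: [9.3, -3.4, -8.4]
opening: 0.152
grasp_force: 49.8
```

Run:
```python
from h import *
R=np.array([[np.cos(SY),-np.sin(SY)],[np.sin(SY),np.cos(SY)]])
s=r.sense();print(tost(s['eef_pos'][:2]),s['tcp_rot'],s['contact_force'],s['opening'],s['grasp_force'])
p,d=grab('scene','scene18');W=world('scene',d);S=(W[...,:2]-S0)@R
crop(p,305,190,355,235,16,'pull2');cv2.imwrite('pics/pull2.png',cv2.convertScaleAbs(cv2.imread('pics/pull2.png')[:600,:800],alpha=3,beta=-20))
```

```text
[-103.17346349  221.42295851] [ 3.13509895e+00 -9.31192498e-05  1.70027621e+00] [ 9.30422814 -3.43969437 -8.41006994] 0.1524962651601953 49.84820544719696
```

View pics/pull2.png

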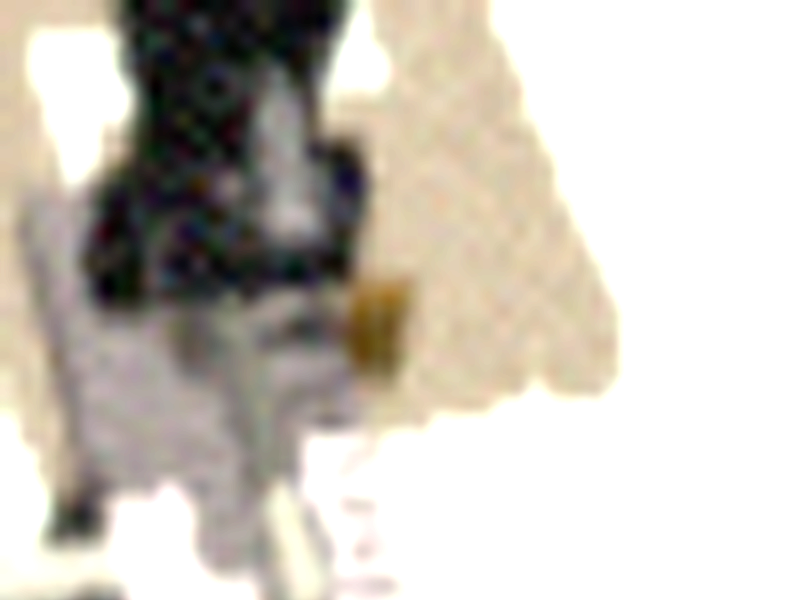

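Run:
```python
from h import *
i=eyes.camera_info('scene');K=np.array(i['intrinsics']);T=np.linalg.inv(np.array(i['cam_to_world']))
def px(sx,sy,z):
    w=np.append(st(sx,sy),[z,1]);c=T@w;u=K[0,0]*c[0]/-c[2]+K[0,2];v=-K[1,1]*c[1]/-c[2]+K[1,2]
    return np.round([(u-305+.5)*16,(v-190+.5)*16],0)
for sx in(-99.3,-103.3,-107.3):print(sx,'z30',px(sx,258,30),'z20',px(sx,252,20),'z0',px(sx,258,0))
p=np.load('scene18.npz')['p'].astype(int)
print(p[204:218,318:332].sum(2)//3)
```

```text
-99.3 z30 [348. 324.] z20 [315. 354.] z0 [333. 399.]
-103.3 z30 [343. 309.] z20 [311. 338.] z0 [329. 384.]
-107.3 z30 [339. 293.] z20 [307. 322.] z0 [324. 368.]
[[ 24  26  21  37  53  52  50  33  21  45  68  74  74  74]
 [ 18  23  25  27  33  33  28  24  21  52  68  73  73  74]
 [ 10  16  15  18  23  14  20  12  17  53  68  70  74  72]
 [ 18  14  18  19  21  15  22  29  29  48  57  59  59  70]
 [ 26  38  24  39  49  50  40  46  51  44  45  43  53  70]
 [ 42  46  48  56  57  48  40  40  47  34  39  36  52  71]
 [ 45  55  53  48  43  28  28  34  34  29  32  33  59  70]
 [ 40  48  52  43  41  42  39  42  36  26  30  37  61  72]
 [ 44  49  53  53  60  60  57  56  49  32  34  37  63  76]
 [ 48  49  54  56  62  60  58  53  49  46  47  49  74  71]
 [ 55  49  52  54  55  49  50  50  56  61  61  64  74  75]
 [ 62  51  51  56  51  52  58  54  61  64  71  72  73  76]
 [ 62  50  49  55  53  60  61  52  58  70  74  77  80  81]
 [ 64  58  47  55  54  62  90  92  93  91  86 102 105 105]]
```

Request:
step_arm(moves=[{"tx": 0,"ty": -0.02,"tz": 0,"ax": 0,"ay": 0,"az": 0},{"tx": 0,"ty": 0,"tz": 0,"ax": 0,"ay": 0,"az": 0},{"tx": 0,"ty": 0,"tz": 0,"ax": 0,"ay": 0,"az": 0},{"tx": 0,"ty": 0,"tz": 0,"ax": 0,"ay": 0,"az": 0},{"tx": 0,"ty": 0,"tz": 0,"ax": 0,"ay": 0,"az": 0}])

```text
clock: 45.92
eef_pos: [444.4, 130.8, 85.9]
tcp_rot: [3.135, -0.0, 1.7]
contact_force: [10.3, -2.9, -8.2]
opening: 0.155
grasp_force: 49.9
```

Request:
step_arm(moves=[{"tx": 0,"ty": 0,"tz": 0,"ax": 0,"ay": 0,"az": 0},{"tx": 0,"ty": 0,"tz": 0,"ax": 0,"ay": 0,"az": 0},{"tx": 0,"ty": 0,"tz": 0,"ax": 0,"ay": 0,"az": 0},{"tx": 0,"ty": 0,"tz": 0,"ax": 0,"ay": 0,"az": 0},{"tx": 0,"ty": 0,"tz": 0,"ax": 0,"ay": 0,"az": 0}])

```text
clock: 46.55
eef_pos: [444.4, 130.8, 85.9]
tcp_rot: [3.135, -0.0, 1.7]
contact_force: [10.3, -3.2, -9.2]
opening: 0.156
grasp_force: 49.9
```

Request:
step_arm(moves=[{"tx": 0,"ty": 0,"tz": 0,"ax": 0,"ay": 0,"az": 0},{"tx": 0,"ty": 0,"tz": 0,"ax": 0,"ay": 0,"az": 0},{"tx": 0,"ty": 0,"tz": 0,"ax": 0,"ay": 0,"az": 0},{"tx": 0,"ty": 0,"tz": 0,"ax": 0,"ay": 0,"az": 0},{"tx": 0,"ty": 0,"tz": 0,"ax": 0,"ay": 0,"az": 0}])

```text
clock: 47.18
eef_pos: [444.4, 130.8, 85.9]
tcp_rot: [3.135, -0.0, 1.7]
contact_force: [8.9, -3.6, -9.4]
opening: 0.15
grasp_force: 49.9
```

Request:
step_arm(moves=[{"tx": 0,"ty": 0,"tz": 0,"ax": 0,"ay": 0,"az": 0},{"tx": 0,"ty": 0,"tz": 0,"ax": 0,"ay": 0,"az": 0},{"tx": 0,"ty": 0,"tz": 0,"ax": 0,"ay": 0,"az": 0},{"tx": 0,"ty": 0,"tz": 0,"ax": 0,"ay": 0,"az": 0},{"tx": 0,"ty": 0,"tz": 0,"ax": 0,"ay": 0,"az": 0}])

```text
clock: 47.8
eef_pos: [444.4, 130.7, 85.9]
tcp_rot: [3.135, -0.0, 1.7]
contact_force: [10.4, -3.7, -9.5]
opening: 0.151
grasp_force: 49.9
```

Request:
step_arm(moves=[{"tx": 0,"ty": 0,"tz": 0,"ax": 0,"ay": 0,"az": 0},{"tx": 0,"ty": 0,"tz": 0,"ax": 0,"ay": 0,"az": 0}])

```text
clock: 48.05
eef_pos: [444.4, 130.7, 85.9]
tcp_rot: [3.135, -0.0, 1.7]
contact_force: [9.4, -3.6, -9.4]
opening: 0.154
grasp_force: 49.9
```

Request:
step_arm(moves=[{"tx": 0,"ty": 0.5,"tz": 0,"ax": 0,"ay": 0,"az": 0},{"tx": 0,"ty": 0.5,"tz": 0,"ax": 0,"ay": 0,"az": 0},{"tx": 0,"ty": 0.5,"tz": 0,"ax": 0,"ay": 0,"az": 0},{"tx": 0,"ty": 0.5,"tz": 0,"ax": 0,"ay": 0,"az": 0},{"tx": 0,"ty": 0.45,"tz": 0,"ax": 0,"ay": 0,"az": 0}])

```text
clock: 48.68
eef_pos: [503.5, 138.4, 85.8]
tcp_rot: [3.14, 0.0, 1.7]
contact_force: [0.5, -5.3, 7.8]
opening: 0.153
grasp_force: 52.3
```

Request:
step_arm(moves=[{"tx": 0,"ty": 0.1,"tz": 0,"ax": 0,"ay": 0,"az": 0},{"tx": 0,"ty": 0,"tz": 0,"ax": 0,"ay": 0,"az": 0}])

```text
clock: 48.92
eef_pos: [506.5, 138.8, 85.8]
tcp_rot: [3.139, 0.0, 1.7]
contact_force: [4.0, -4.5, 4.3]
opening: 0.151
grasp_force: 51.9
```

Request:
step_arm(moves=[{"tx": 0,"ty": 0.03,"tz": 0,"ax": 0,"ay": 0,"az": 0},{"tx": 0,"ty": 0,"tz": 0,"ax": 0,"ay": 0,"az": 0},{"tx": 0,"ty": 0,"tz": 0,"ax": 0,"ay": 0,"az": 0}], gripper=0.45)

```text
clock: 49.3
eef_pos: [505.1, 139.0, 84.8]
tcp_rot: [-3.141, -0.0, 1.7]
contact_force: [-0.4, 0.4, -0.0]
opening: 0.449
grasp_force: 0.0
```

Request:
step_arm(moves=[{"tx": 0,"ty": 0,"tz": -0.7,"ax": 0,"ay": 0,"az": 0},{"tx": 0,"ty": 0,"tz": -1,"ax": 0,"ay": 0,"az": 0},{"tx": 0,"ty": 0,"tz": -1,"ax": 0,"ay": 0,"az": 0},{"tx": 0,"ty": 0,"tz": -1,"ax": 0,"ay": 0,"az": 0},{"tx": 0,"ty": 0,"tz": -1,"ax": 0,"ay": 0,"az": 0}])

```text
clock: 49.92
eef_pos: [505.4, 138.9, 204.5]
tcp_rot: [3.141, -0.0, 1.7]
contact_force: [0.6, -0.7, -0.4]
opening: 0.447
grasp_force: 0.0
```

Request:
step_arm(moves=[{"tx": 0,"ty": -1,"tz": 0,"ax": 0,"ay": 0,"az": 0},{"tx": 0,"ty": -1,"tz": 0,"ax": 0,"ay": 0,"az": 0},{"tx": 0,"ty": -1,"tz": 0,"ax": 0,"ay": 0,"az": 0},{"tx": 0,"ty": -1,"tz": 0,"ax": 0,"ay": 0,"az": 0},{"tx": 0,"ty": -1,"tz": 0,"ax": 0,"ay": 0,"az": 0}])

```text
clock: 50.55
eef_pos: [380.7, 122.7, 203.4]
tcp_rot: [3.141, -0.0, 1.7]
contact_force: [-0.3, 0.6, 0.4]
opening: 0.451
grasp_force: 0.0
```

Run:
```python
from h import *
R=np.array([[np.cos(SY),-np.sin(SY)],[np.sin(SY),np.cos(SY)]])
p,d=bar('scene','scene19');W=world('scene',d);S=(W[...,:2]-S0)@R
h=(S[...,1]>188)&(S[...,1]<250)&(S[...,0]<-22)&(S[...,0]>-80)&(d>0)&(W[...,2]>79)&(W[...,2]<92);print('handle',rect(S[h]))
y=(S[...,1]>240)&(S[...,1]<290)&(S[...,0]<-80)&(S[...,0]>-130)&(p[...,0].astype(int)-p[...,2]>55);v,u=np.where(y);print('clip',u,v)
for a in((590,-176,45,69,82),(563,24,50,69,82)):
    q=near('scene',d,*a);print(rect(q),np.median(q[:,2]))
crop(p,110,140,440,310,2.42,'fin');cv2.imwrite('pics/fin.png',cv2.convertScaleAbs(cv2.imread('pics/fin.png'),alpha=1.7))
```

```text
scene 277 [  0.52127957 -62.56269156] [113.05052385 118.35615121 122.56973838]
handle (array([-40.4, 225.7]), 48.3, 15.4, 92.8)
clip [328 329] [208 208]
(array([ 595.7, -175.2]), 54.1, 41.5, 101.3) 76.16774033702495
(array([568. ,  25.2]), 76.0, 42.8, 96.4) 76.57870405386461
```

View pics/fin.png

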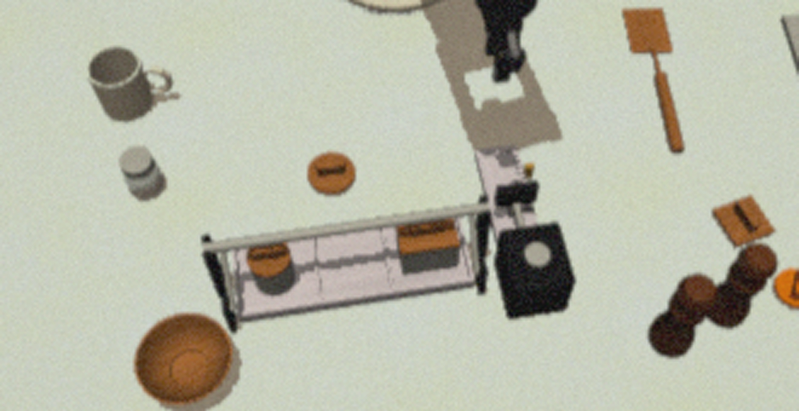

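The picture shows both canisters lidded in the end bays at (268,262) and (428,243). The bail lies in both catches from (208,243) to (485,210), the pump handle is home at (517,190), and the clip is unmoved. No further canister is to be seen.

```bash
python3 -c "
from rig import workorder;print(workorder.sign_off())"
```

```text
the job is handed in; nothing more can be done
None
```

I handed the job in at about 51 s, with no verdict returned: both canisters present (round_small and oblong) are lidded in the end bays, the bail is in both catches, and the pump was held at the marker (matched to about 1 mm) for over 2 s and is home, though a 19 N gripper brush, probably against a catch post, came early on.

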